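# Close a bench filter unit: seat the cassette and hook its retaining spring with the puller

## Robot

A 6-joint arm with a two-finger parallel gripper is mounted at the origin on a cart in front of the work surface, level with it; the furniture and walls round the work are solid. World frame = base frame: x ahead of the robot, y to its left, z up, the work surface at z = 0. Lengths are in m, angles in rad, forces in N, time in s.
With the tool pointing down it reaches from about 0.325 to 0.775 m from the base axis. Payload 5.5 kg.
Tool frame: the origin (TCP) lies midway between the tips of the shut fingers; the grasp point (between the pads) lies 19 mm behind it; x points along the fingers, y is the direction in which the jaws open and shut, and the axes are right-handed (so a half turn about x gives the same grasp; the last joint's range is limited). The gripper opens to 88 mm and grips with 3 to 60 N. Pads are 20 mm wide; open, the fingers measure 115 mm over their backs; the gripper's body (75 mm by 178 mm) begins 61 mm behind the grasp point.
Start: joints at [-1.334, 0.091, 1.231, -0, 1.82, -0.057], TCP at [0.174, -0.574, 0.192] pointing down, gripper open.
Joint ranges: [-2.87, 2.87], [-0.86, 2.18], [0.17, 2.46], [-1.51, 4.65], [0.06, 2.69], [-2.65, 2.65]. Speed limits (rad/s): [2.57, 2.57, 3.01, 3.14, 3.14, 3.14].

## Interface

Orientations are given as a unit quaternion [w, x, y, z].
In Python, from workcell import read_state, snapshot, calibration, finish_job gives the robot as it stands.
- The arm moves only by the shell command python3 -m crank 'ROWS'. ROWS is JSON, a list that holds one entry, the list of rows, each a list of 7 numbers: the shift along the world's x, y, z in mm, then the turn, a rotation vector about the world's x, y, z in degrees, then the finger opening in mm, from 0 to 87.8. A call has 1 to 20 rows; each row shifts and turns the commanded pose from where the row before left it; what a row does not reach is not made up. A row lasts 1/8 s, in which the tool goes at most 62.5 mm and 10.7 degrees, less where a joint would pass 70% of its speed; a pose out of reach is approached as far as the arm can. A call is refused whole if a number of a shift passes 62.5 or a number of a turn 10.7, either way. A call with a gripper value outside its range is refused whole. The fingers move at their own pace and stop on an object; the grip force is fixed at half the most. Time passes only in rows, so rows that do not move let the fingers close. It gives the time, the measured TCP pose, the force and the opening at its end, in the units of the state.
- read_state(): the state, without advancing time (a new reading comes with each control period).
- snapshot(name): name is "side" or "top"; returns the picture (480x640x3 uint8, blue, green, red); there is no depth.
- calibration(name): a dict with "camera_matrix" (3x3 intrinsics, pixels), "rvec" (rotation vector, rad) and "tvec" (3), from world to camera coordinates, as OpenCV has them. Camera axes: x right, y down, z forward; pixel columns grow to the right and rows downward; lengths in m; the calibration is good to about 2 mm. A picture is of the moment at which its call begins. calibration takes no time and is no camera call.
- finish_job(): hands the job in, once; it reports no verdict.
The state is a dict: "clock": time; "qpos": joint angles; "qd": joint speeds; "joint_torque": joint torques, N m; "ee_pos": TCP position; "eef_rot": TCP orientation; "contact_force": force on the tool from outside, world axes, zero at the start; "torque": the same for the moment, N m; "finger_gap": opening from 0.0 (shut) to 1.0 (fully open).
Only numpy, scipy, OpenCV 4.12 (cv2) and the standard library are available. Lean on these libraries where they do the work, as an engineer would, in place of code of your own. Each camera call takes 0.05 s, during which the arm holds its last target.

## Task

Slide the tilted blue filter cassette along its bay until its tongue goes under the dark lip and its free end drops down flat in the bay. Then take the red T-handled puller from its rack and use it, never the gripper itself, to swing the spring across the cassette, stretch it and leave its yellow hook caught on the red-topped anchor post. Hang the puller back across the two forks of its rack and leave the other things on the bench where they are.

Things in the scene. Friction and masses are not known exactly. Their poses are not given: they have to be found in the camera images.
- unit: White filter unit fixed to the bench, base plate 134 x 200 x 10 mm. Origin under the bay's centre; x away from the robot, y along the bay towards the lip, z up. In this frame, mm: bay floor z 10, inside x -41..41, y -58..62; side walls up to z 28; rim at y -66..-58 up to z 32; dark lip at the +y end, edge y 50, underside z 19, top z 25; post at (-66, -35), spring pillar at (20, 85).
- bay (a point): Centre of the bay floor, 10 mm over the bench. At the start the loose blue cassette lies slanted: tongue on this floor short of the lip, other end propped on the rim. Pushed some 20 mm towards the lip, its propped end falls off the rim into the bay. Mind the hood: right side wall from x 0.45, y -0.28 m in the world; visor edge 0.47 m over the bench at x 0.61.
- free_end (a point): Centre of the propped end face of the cassette (body 76 wide, 104 long, 16 mm thick, 0.2 kg), opposite its tongue; at the start about 43 mm over the bench. Push on this face with a tip 36 to 44 mm over the bench, so as to clear the rim. Seated: y -54..-50, z 18 mm in the unit's frame, cassette top 26 mm over the bench.
- tongue (a point): Middle of the tip of the cassette's tongue (60 wide, 5 thick, 10 mm long). Seated: y 56..60, z about 12.5 mm in the unit's frame.
- pivot (a point): Axis of the pillar on which the spring turns in the level plane, with slight friction; 42 mm over the bench, pin top at 56 mm. At the start the spring is swung 0.75 to 1.1 rad away from the line pivot to post (148 mm long), so that it points roughly at the robot, and must be swung back (anticlockwise from above) over the cassette.
- stirrup (a point): Middle of the yellow stirrup on the spring's end, where the prong goes in; 78 mm from the pivot when slack. Floor 41, wall tops 55 mm over the bench; 18 mm wide inside; end wall 10 mm outward of this point; open on top and towards the spring. Pressing the prong outward on the end wall stretches the spring: 2 N slack, 4.2 N hooked (32 mm stretch), 5.2 N at 46 mm, stop at 65 mm.
- bight (a point): Where the post lies in the hook once caught: 116 mm from the pivot when slack, 42 mm high. Flat J hook, slot 16 mm: shank on the trailing side, end bar 5 mm beyond this point, 9 mm tip on the leading side pointing back to the pivot. To catch, stretch about 15 mm more than when hooked while 0.2 rad or more aside, swing till the shank meets the post, let it back. It never moves up or down.
- rack_seat (a point): Where the centre of the puller's bar lies in its rack, 69 mm over the bench. Fixed dark rack, base 80 x 120 mm, two forks 84 mm apart along its own y, notches 30 mm wide, floor at 58, tops at 86 mm. The bar lies along the rack's y. The rack stands right or left of the unit.
- grip (a point): Centre of the handle bar of the loose puller (120 g): red bar 20 wide, 22 high, 110 mm long along its own y, level across the rack. A round steel prong 8 mm thick with tapered tip goes straight down from the bar's middle and ends 61 mm below this point. Grasp the bar at its middle, across its width. In use the prong's end belongs about 4 mm over the stirrup's floor.
- post_top (a point): Anchor post, steel, 10 mm thick with a red 14 mm cap (cap z 49..54 mm); this point is on its axis at hook height, 42 mm over the bench.
- prong (a point): Lower end of the puller's prong.
- small_amber: Bystander: small amber bottle, 47 x 48 x 91 mm, origin under its base, standing on the other side of the unit from the rack.
- amber_front: Bystander: amber vial with grey cap, 36 x 37 x 75 mm, origin under its base.
- tape_roll: Bystander: roll of tape, 96 x 96 x 18 mm, lying flat, origin under its middle.
- swing: The whole spring (pivot eye, coils, yellow end fitting, hook) turning on the pillar; origin at the pivot, x along the spring towards the hook.

How it is judged:
On the way, in this order (a step that is already met when the one before it is completed fails the run):
1. the cassette is home: tongue under the lip, free end down flat in the bay (y of tongue in the frame of unit above 0.053 m and z of tongue in the frame of unit below 0.0175 m and z of free_end in the frame of unit below 0.0215 m), for 0.2 s.
2. the puller is lifted off its rack (distance between grip and rack_seat above 0.05 m), for 0.1 s.
3. the puller's prong in the stirrup stretches the spring by over 25 mm (distance between prong and stirrup below 0.025 m and distance between pivot and bight above 0.141 m), for 0.1 s.
4. the hook is caught on the post and the puller is withdrawn (distance between bight and post_top below 0.008 m and distance between prong and stirrup above 0.04 m), for 0.3 s.
At the end, for the whole second after the job is handed in: Cassette home (tongue tip at least 3 mm under the lip, free end within 3.5 mm of flat on the floor), hook bight within 8 mm of the post axis, puller level on both forks of its rack (bar centre within 15 mm of the seat, tilt under 0.12 rad) (all of step 1 and distance between bight and post_top below 0.008 m and distance between grip and rack_seat below 0.015 m and angle between grip's own z axis and vertical below 0.12 rad); the robot touches nothing.
It fails at once if the robot touches the spring's fitting or hook itself instead of using the puller (contact force between any of the fingers, the arm and swing above 0.5 N).
It fails at once if a bystander is shifted by more than 30 mm (distance of any of small_amber, amber_front, tape_roll from where it was at the start of the episode above 0.03 m).
It also fails if it takes over 64 s, if anything falls off the work surface, if the arm or the gripper's body presses on something with over 40 N, if the wrist force passes 120 N, or if a joint passes its speed limit or range.

## Working session

There is one attempt and no reset: what is moved stays moved. The work goes in short steps, Python scripts to look and compute and a shell command to move; the robot and the scene stay as the last step left them, time stands still between calls to the robot, and variables do not carry over. Pictures are saved under pics/ and viewed, and the job is handed in when it is done.

```bash
mkdir -p pics; ls; python3 - <<'E'
from workcell import *
import cv2
for n in("top","side"):
    cv2.imwrite(f"pics/{n}0.png",snapshot(n)); c=calibration(n); print(n,c)
print(read_state())
E
```

```text
pics
top {'camera_matrix': array([[547.71368926,   0.        , 311.28310431],
       [  0.        , 547.71368926, 237.19280926],
       [  0.        ,   0.        ,   1.        ]]), 'rvec': array([ 2.14686417, -2.15742753,  0.11409486]), 'tvec': array([0.10142519, 0.56235734, 1.11925033])}
side {'camera_matrix': array([[541.09640658,   0.        , 316.41432242],
       [  0.        , 541.09640658, 238.60269071],
       [  0.        ,   0.        ,   1.        ]]), 'rvec': array([ 0.80431199, -2.37470487,  1.32806581]), 'tvec': array([0.49905686, 0.22194809, 0.97270484])}
{'clock': 0.1, 'qpos': array([-1.33372270e+00,  9.17735824e-02,  1.23176460e+00, -7.68936994e-06,
        1.81977696e+00, -5.67080783e-02]), 'qd': array([-1.60650391e-03,  1.69841915e-05, -2.57180421e-03,  2.36483539e-04,
        1.05749759e-03, -1.06160441e-03]), 'joint_torque': array([ 2.61495537e-03, -4.47856700e+01, -4.07570636e+01,  6.99798181e-02,
        2.83801410e-02, -1.05883287e-04]), 'ee_pos': array([ 0.17366186, -0.57399208,  0.19132646]), 'eef_rot': array([-0.10288742, -0.69943426, -0.10409998,  0.6995492 ]), 'contact_force': array([ 0.33951696, -0.71991862, -0.32548212]), 'torque': array([ 0.02733177,  0.08366709, -0.04978242]), 'finger_gap': 0.997379742715938}
```

View pics/top0.png

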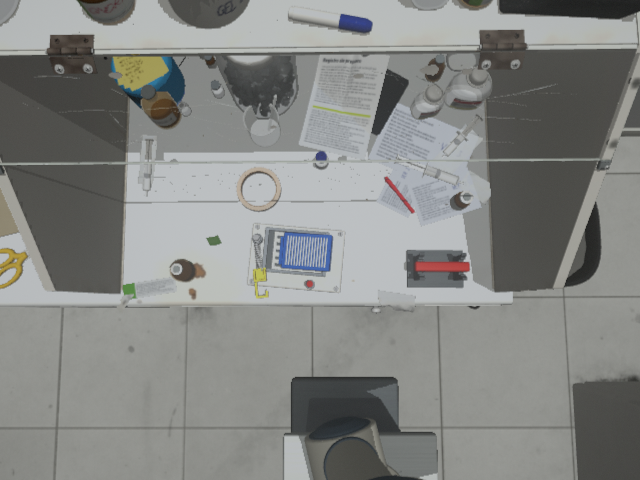

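View pics/side0.png

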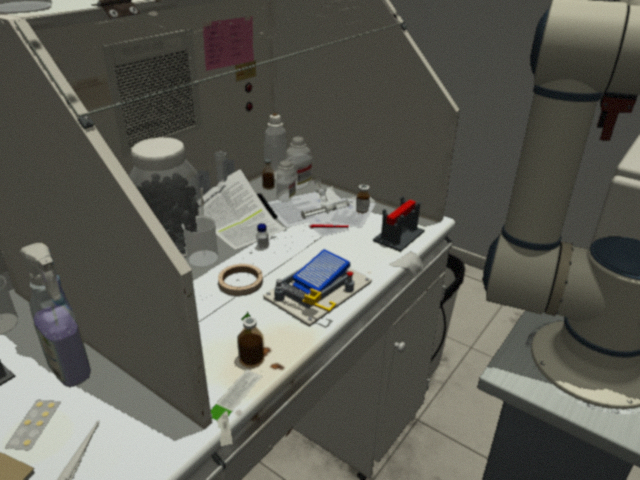

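```bash
python3 - <<'E'
import cv2
a=cv2.imread('pics/top0.png')
cv2.imwrite('pics/top0_u.png',cv2.resize(a[215:305,240:355],None,fx=6.5,fy=6.5,interpolation=cv2.INTER_CUBIC))
cv2.imwrite('pics/top0_r.png',cv2.resize(a[235:300,395:480],None,fx=8,fy=8,interpolation=cv2.INTER_CUBIC))
b=cv2.imread('pics/side0.png')
cv2.imwrite('pics/side0_u.png',cv2.resize(b[240:330,260:375],None,fx=6.5,fy=6.5,interpolation=cv2.INTER_CUBIC))
cv2.imwrite('pics/side0_r.png',cv2.resize(b[190:255,365:445],None,fx=8,fy=8,interpolation=cv2.INTER_CUBIC))
E
```

```text
(no output)
```

View pics/top0_u.png

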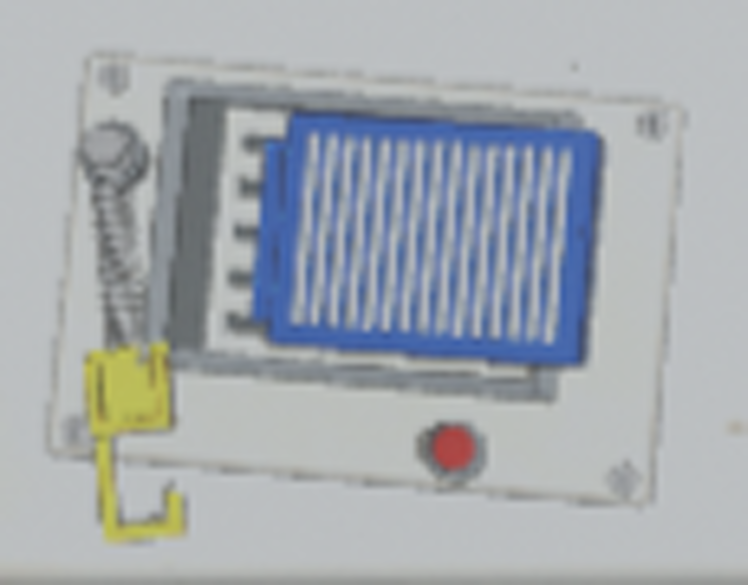

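View pics/side0_u.png

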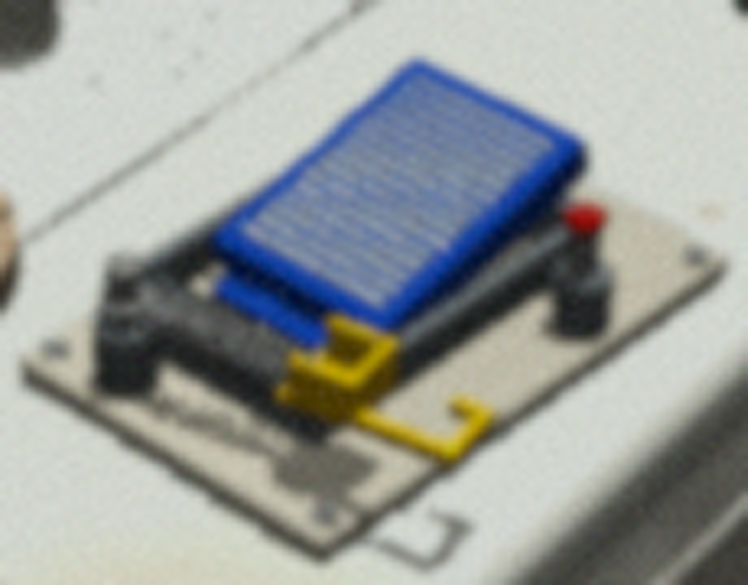

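View pics/top0_r.png

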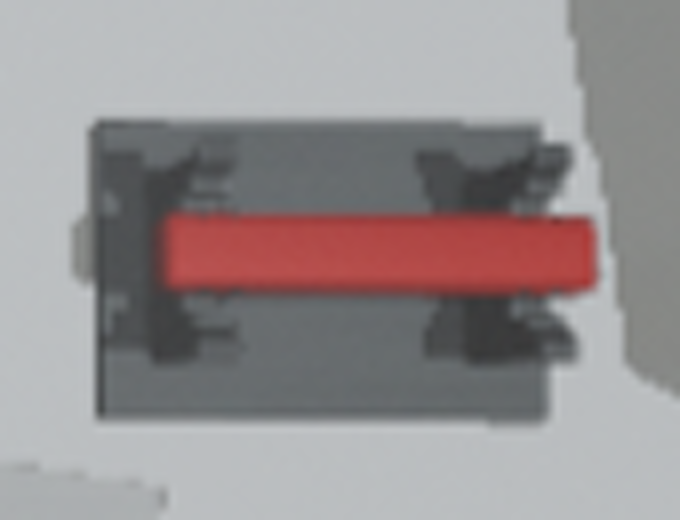

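View pics/side0_r.png

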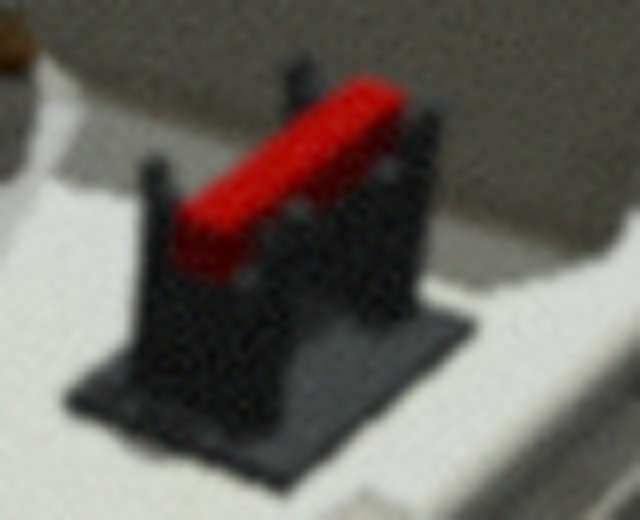

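```bash
cat > h.py <<'E'
import numpy as np, cv2
from workcell import *
from scipy.optimize import least_squares
C={n:calibration(n) for n in("top","side")}
def proj(n,P):
    c=C[n]; return cv2.projectPoints(np.asarray(P,float).reshape(-1,1,3),c["rvec"],c["tvec"],c["camera_matrix"],None)[0][:,0]
def ray(n,uv,z):
    c=C[n]; R=cv2.Rodrigues(c["rvec"])[0]; o=-R.T@c["tvec"]; d=R.T@np.linalg.solve(c["camera_matrix"],[uv[0],uv[1],1]); return o+d*(z-o[2])/d[2]
def tri(uvt,uvs,z=0.05,x0=None):
    f=lambda p:np.r_[proj("top",p)[0]-uvt,proj("side",p)[0]-uvs]
    r=least_squares(f,np.r_[ray("top",uvt,z)]); return r.x,r.fun
def full(cr,k,o): return (np.asarray(cr,float)+.5)/k-.5+np.asarray(o,float)
def U2W(p,q):
    x,y,a=p; q=np.asarray(q,float); c,s=np.cos(a),np.sin(a)
    return np.c_[x+c*q[:,0]-s*q[:,1],y+s*q[:,0]+c*q[:,1],q[:,2]]
E
cat > fit.py <<'E'
from h import *
T=[((452,447),(-66,-35,54)),((110,148),(20,85,56)),((90,55),('p',100,10)),((685,103),('p',-100,10)),((650,505),('m',-100,10)),((50,455),('m',100,10)),((228,105),(41,50,25)),((208,350),(-41,50,25))]
S=[((585,213),(-66,-35,54)),((125,262),(20,85,56)),((25,362),('p',100,10)),((320,548),('m',100,10)),((722,265),('m',-100,10))]
def mod(L,o): return [[({'p':67,'m':-67}[q[0]]+o*1e3 if isinstance(q[0],str) else q[0])/1e3,q[1]/1e3,q[2]/1e3] for _,q in L]
ut=full([a for a,_ in T],6.5,(240,215)); us=full([a for a,_ in S],6.5,(260,240))
def f(v):
    return np.r_[(proj("top",U2W(v[:3],mod(T,v[3])))-ut).ravel(),(proj("side",U2W(v[:3],mod(S,v[3])))-us).ravel()]
r=least_squares(f,[.5,0,-.1,-.01],loss='soft_l1',f_scale=1.)
print(r.x); print(f(r.x).reshape(-1,2).round(1))
print("toponly",least_squares(lambda v:f(v)[:16],r.x).x)
print("sideonly",least_squares(lambda v:f(v)[16:],r.x).x)
E
python3 fit.py; python3 - <<'E'
from h import *
for c in [(165,215),(597,215),(597,290),(165,290),(381,252)]:
    print('bar',ray("top",full(c,8,(395,235)),.080))
for c in [(180,215),(370,80),(408,100),(240,235)]:
    print('barS',ray("side",full(c,8,(365,190)),.080))
for c in [(95,122),(540,122),(548,418),(98,418)]:
    print('base',ray("top",full(c,8,(395,235)),.008))
E
```

```text
[ 0.53320936  0.13085811 -0.08946274 -0.01126861]
[[ 0.6  0.4]
 [-0.9 -0. ]
 [-0.7 -0.1]
 [ 0.1  0.2]
 [ 0.5  0.6]
 [-0.7  0.3]
 [-0.1 -0.1]
 [-0.6  0.6]
 [-0.1 -0.6]
 [-0.6 -0.5]
 [-1.8 -1.7]
 [ 0.2 -1.3]
 [ 1.4 -2.4]]
toponly [ 0.53364149  0.13039722 -0.09049577 -0.01118305]
sideonly [ 0.53090385  0.13368538 -0.08971418 -0.01187009]
bar [ 0.50712179 -0.11037322  0.08      ]
bar [ 0.50656566 -0.21829888  0.08      ]
bar [ 0.48778215 -0.21757435  0.08      ]
bar [ 0.48830925 -0.10986941  0.08      ]
bar [ 0.49756017 -0.16407278  0.08      ]
barS [ 0.50057292 -0.10498671  0.08      ]
barS [ 0.49807067 -0.21417327  0.08      ]
barS [ 0.48253489 -0.20967673  0.08      ]
barS [ 0.48085437 -0.10550185  0.08      ]
base [ 0.53764512 -0.10491336  0.008     ]
base [ 0.53699461 -0.22371593  0.008     ]
base [ 0.45806004 -0.22290954  0.008     ]
base [ 0.45859084 -0.10374332  0.008     ]
```

```bash
cat > ov.py <<'E'
from h import *
import sys
def model(p,phi,s=0.0):
    # spring pts world, angle phi offset (clockwise from line)
    piv=U2W(p,[[.020,.085,.042]])[0]; post=U2W(p,[[-.066,-.035,.042]])[0]
    a=np.arctan2(*(post-piv)[[1,0]])-phi; d=np.array([np.cos(a),np.sin(a),0]); n=np.array([-d[1],d[0],0])
    f=lambda r,l,z: np.r_[(piv+d*(r+s)+n*l)[:2],z]
    pts=dict(st=f(.078,0,.041),wl1=f(.088,.009,.055),wl2=f(.088,-.009,.055),bight=f(.116,0,.042),eb1=f(.121,-.008,.042),eb2=f(.121,.008,.042))
    return piv,post,pts,a
E
python3 - <<'E'
from ov import *
p=(.5336,.1304,-.0905)
piv=U2W(p,[[.020,.085,.042]])[0]; post=U2W(p,[[-.066,-.035,.042]])[0]
print(piv,post, np.arctan2(*(post-piv)[[1,0]]))
for c in [(112,528),(182,526),(178,490),(104,440)]:
    w=ray("top",full(c,6.5,(240,215)),.042); d=w-piv; print(c,w,np.hypot(*d[:2]),np.arctan2(d[1],d[0]))
for c in [(90,428),(168,424),(162,348),(92,355)]:
    w=ray("top",full(c,6.5,(240,215)),.055); d=w-piv; print(c,w,np.hypot(*d[:2]),np.arctan2(d[1],d[0]))
a=cv2.imread('pics/top0.png');b=cv2.imread('pics/side0.png')
for phi in (.75,.8,.85,.9):
    _,_,pts,an=model(p,phi); print(phi,an)
    A=[]
    for im,n,o in((a,'top',(240,215)),(b,'side',(260,240))):
        c=cv2.resize(im[o[1]:o[1]+90,o[0]:o[0]+115],None,fx=6.5,fy=6.5,interpolation=cv2.INTER_CUBIC)
        for k,v in pts.items():
            q=(proj(n,v)[0]-o+.5)*6.5-.5; cv2.circle(c,tuple(int(x) for x in q),4,(0,0,255),-1)
        A.append(c)
    if phi in(.85,): cv2.imwrite('pics/ov0.png',cv2.resize(np.hstack(A),None,fx=.53,fy=.53,interpolation=cv2.INTER_AREA))
from scipy.spatial.transform import Rotation as R
q=read_state()['eef_rot']; print(R.from_quat(q[[1,2,3,0]]).as_matrix().round(3))
print('free end',U2W(p,[[0,-.072,.043],[0,-.09,.04],[0,-.05,.04]]))
E
```

```text
[0.56120016 0.21324462 0.042     ] [0.46470692 0.10150808 0.042     ] -2.2831206146254863
(112, 528) [0.44041208 0.21181421 0.042     ] 0.12079654218822539 -3.129750890478476
(182, 526) [0.44095135 0.18949777 0.042     ] 0.12257115154269736 -2.9466204262616125
(178, 490) [0.45236924 0.19083869 0.042     ] 0.11111342879842313 -2.938551255459189
(104, 440) [0.46837436 0.21459712 0.042     ] 0.0928356512749467 3.1270233986423457
(90, 428) [0.4716667  0.21754283 0.055     ] 0.08963656863780244 3.0936227737597237
(168, 424) [0.47281306 0.19287679 0.055     ] 0.0907035148570616 -2.915107410157323
(162, 348) [0.49683856 0.19492586 0.055     ] 0.06691779783648906 -2.864302600802503
(92, 355) [0.49473096 0.21711017 0.055     ] 0.0665815048136812 3.0835026665379353
0.75 -3.0331206146254863
0.8 -3.0831206146254866
0.85 -3.1331206146254864
0.9 -3.1831206146254862
[[-0.     0.29  -0.957]
 [ 0.002 -0.957 -0.29 ]
 [-1.    -0.002 -0.   ]]
free end [[0.52709289 0.05869465 0.043     ]
 [0.52546611 0.04076831 0.04      ]
 [0.52908117 0.08060462 0.04      ]]
```

View pics/ov0.png

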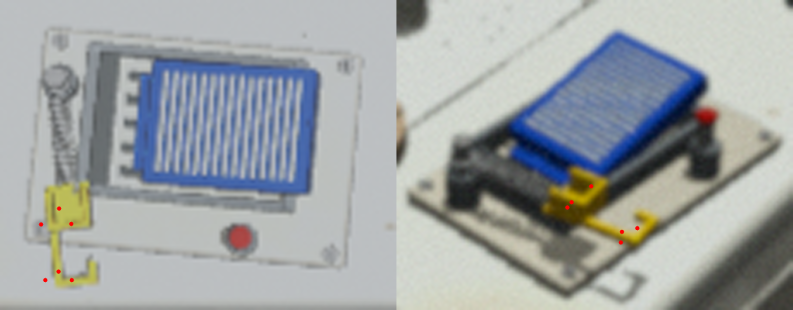

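```bash
python3 -m crank '[[[20,45,0,0,0,9.7,0],[20,45,0,0,0,9.7,0],[20,45,0,0,0,9.7,0],[20,45,0,0,0,9.7,0],[20,45,0,0,0,9.7,0],[20,45,0,0,0,9.7,0],[20,45,0,0,0,9.7,0],[20,47,0,0,0,0,0],[20,47,0,0,0,0,0],[30,47,0,0,0,0,0],[45,47,0,0,0,0,0],[48,47,-20,0,0,0,0],[47,45,-20,0,0,0,0],[0,0,-20,0,0,0,0],[0,0,0,0,0,0,0]]]'; python3 - <<'E'
from h import *
for n in("top","side"): cv2.imwrite(f"pics/{n}1.png",snapshot(n))
s=read_state(); print(s['clock'],s['ee_pos'],s['eef_rot'],s['contact_force'],proj("top",s['ee_pos']),proj("side",s['ee_pos']))
a=cv2.imread('pics/top1.png');b=cv2.imread('pics/side1.png')
cv2.imwrite('pics/c1.png',np.hstack([cv2.resize(a[170:320,230:400],(450,397),interpolation=3),cv2.resize(b[190:340,260:400],(350,375),interpolation=3)[:397] if 0 else cv2.copyMakeBorder(cv2.resize(b[190:340,260:392],(350,397),interpolation=3),0,0,0,0,0)]))
E
```

```text
clock: 1.98
ee_pos: [0.5115, 0.01, 0.1336]
eef_rot: [-0.476, -0.521, -0.478, 0.524]
contact_force: [-1.1, -0.0, 0.3]
finger_gap: 0.005
2.075 [0.51246714 0.009203   0.13682812] [ 0.47639806  0.52276435  0.47600117 -0.52267123] [-0.11067692  0.0909737  -0.14210755] [[357.45003677 256.68739269]] [[356.77426705 212.23922453]]
```

View pics/c1.png

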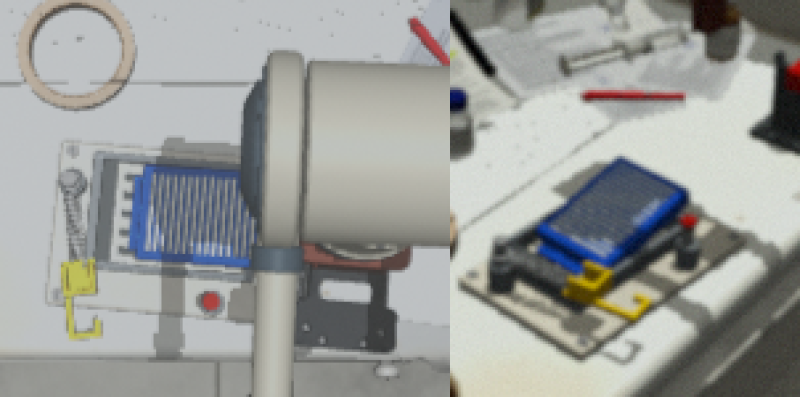

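View pics/side1.png

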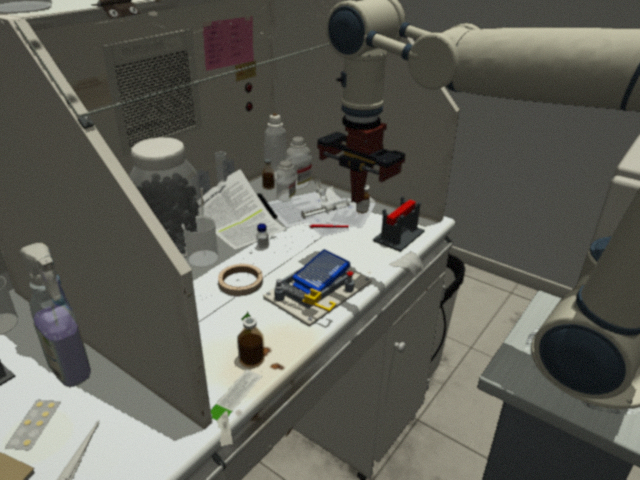

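View pics/top1.png

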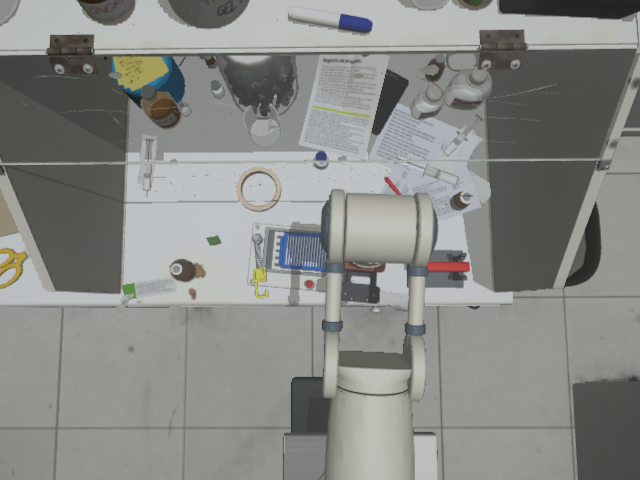

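```bash
python3 - <<'E'
import cv2
b=cv2.imread('pics/side1.png'); cv2.imwrite('pics/c1b.png',cv2.resize(b[140:230,310:410],None,fx=6,fy=6,interpolation=2))
E
```

```text
(no output)
```

View pics/c1b.png

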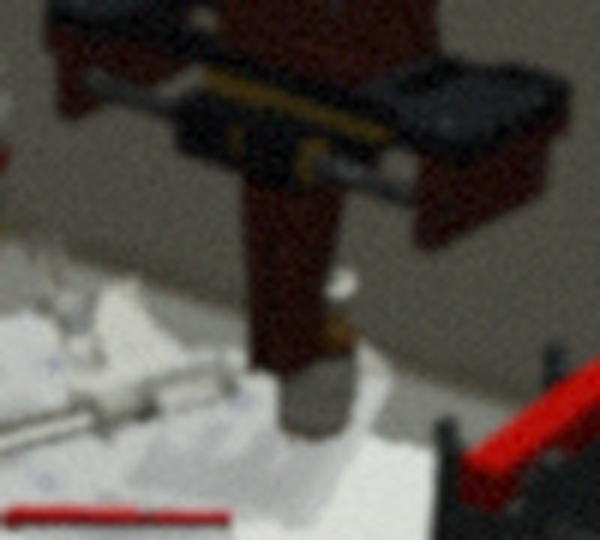

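```bash
python3 - <<'E'
import cv2
b=cv2.imread('pics/side0.png'); cv2.imwrite('pics/c0b.png',cv2.resize(b[140:230,310:410],None,fx=6,fy=6,interpolation=2))
E
```

```text
(no output)
```

View pics/c0b.png

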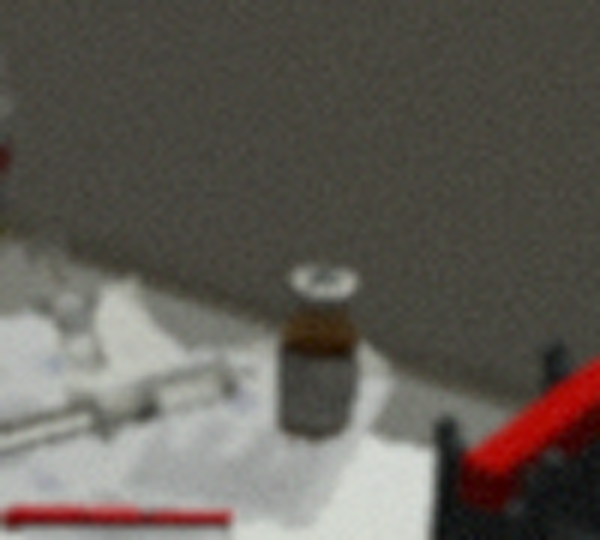

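```bash
python3 -m crank '[[[5,5,-30,0,0,0,0],[5,5,-30,0,0,0,0],[2,0,-30,0,0,0,0],[0,0,0,0,0,0,0],[0,0,0,0,0,0,0]]]'; python3 - <<'E'
from h import *
s=read_state(); print(s['clock'],s['ee_pos'],s['finger_gap'])
b=snapshot("side"); cv2.imwrite("pics/side2.png",b); s=read_state();
print(s['ee_pos'],proj("side",s['ee_pos']), proj("side",s['ee_pos']+[0,0,.019]))
cv2.imwrite('pics/c2.png',cv2.resize(b[180:280,290:400],None,fx=7,fy=6*7/7,interpolation=2) if 0 else cv2.resize(b[180:280,290:410],None,fx=6,fy=6,interpolation=2))
E
```

```text
clock: 2.7
ee_pos: [0.5257, 0.0193, 0.0486]
eef_rot: [0.477, 0.524, 0.475, -0.522]
contact_force: [1.1, 0.2, -0.4]
finger_gap: 0.004
2.7 [0.52573663 0.0193433  0.04862106] 0.0041629882916571015
[0.52604587 0.01948991 0.04887275] [[347.22073095 246.86917716]] [[347.5519491  239.60356314]]
```

View pics/c2.png

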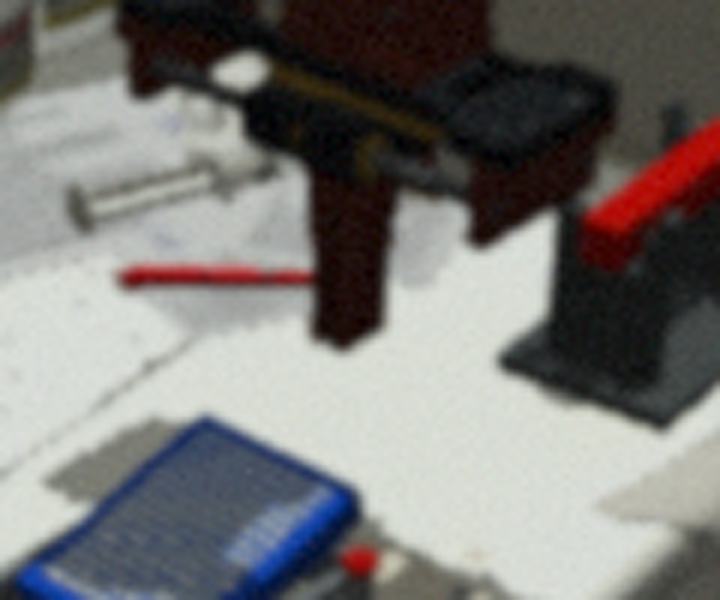

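```bash
python3 - <<'E'
from h import *
b=cv2.imread('pics/side2.png')
t=np.array([0.52604587,0.01948991,0.04887275]);c=b.copy()
for sx in(-1,1):
  for sy in(-1,1):
    for z in (.08,):
      P=U2W((t[0],t[1],-.088),[[sx*.089,sy*.0375,t[2]+z]]); print(sx,sy,proj("side",P)[0])
      cv2.circle(c,tuple(int(v) for v in proj("side",P)[0].round()),1,(0,255,0),-1)
    P=U2W((t[0],t[1],-.088),[[sx*.0135,sy*.010,t[2]]]);cv2.circle(c,tuple(int(v) for v in proj("side",P)[0].round()),1,(0,255,255),-1)
cv2.imwrite('pics/c2o.png',cv2.resize(c[140:290,270:430],None,fx=5,fy=4,interpolation=0))
a=cv2.imread('pics/top1.png');t=np.array([.5122,.0095,.1360]);c=a.copy()
for sx in(-1,1):
  for sy in(-1,1):
      P=U2W((t[0],t[1],-.088),[[sx*.089,sy*.0375,t[2]+.08]]); 
      cv2.circle(c,tuple(int(v) for v in proj("top",P)[0].round()),1,(0,255,0),-1)
cv2.imwrite('pics/c1o.png',cv2.resize(c[220:320,300:420],None,fx=5,fy=5,interpolation=0))
E
```

```text
-1 -1 [392.92616283 223.23058259]
-1 1 [371.16847736 236.94162671]
1 -1 [328.84955782 196.50992764]
1 1 [306.38155365 207.98393186]
```

View pics/c2o.png

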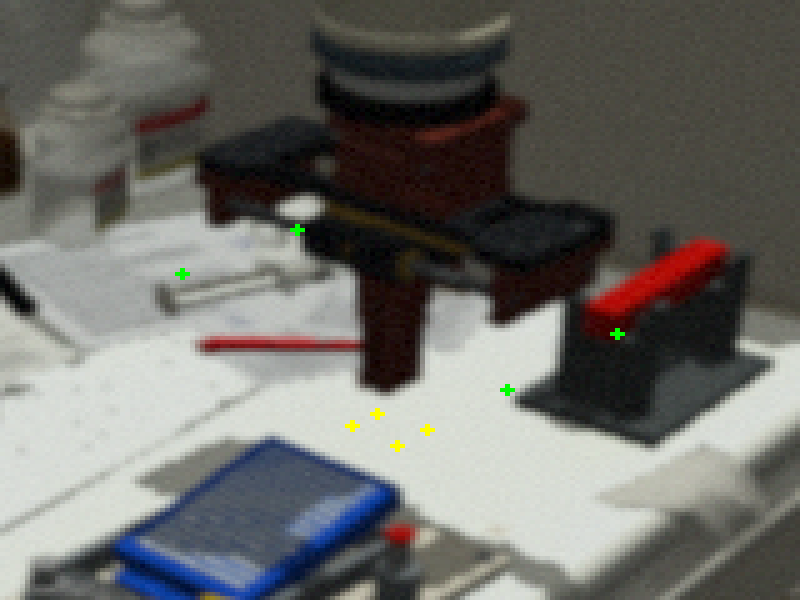

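View pics/c1o.png

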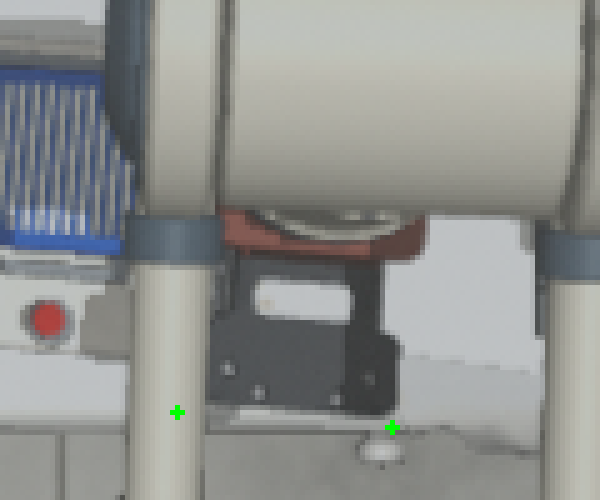

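```bash
python3 -m crank '[[[0,-20,-20,0,0,0,0],[0,0,-16,0,0,0,0],[0,0,0,0,0,0,0]]]'; python3 - <<'E'
from h import *
b=snapshot("side"); cv2.imwrite("pics/side3.png",b); s=read_state();
print(s['ee_pos'],proj("side",s['ee_pos']),s['contact_force'])
cv2.imwrite('pics/c3.png',cv2.resize(b[180:280,290:410],None,fx=6,fy=6,interpolation=2))
E
```

```text
clock: 3.12
ee_pos: [0.5242, 0.0004, 0.0093]
eef_rot: [-0.476, -0.522, -0.477, 0.523]
contact_force: [-0.5, -1.1, 0.3]
finger_gap: 0.005
[5.24733779e-01 5.11824229e-04 1.01741389e-02] [[351.74490694 257.81083278]] [ 0.39367151  0.13594411 -0.47549787]
```

View pics/c3.png

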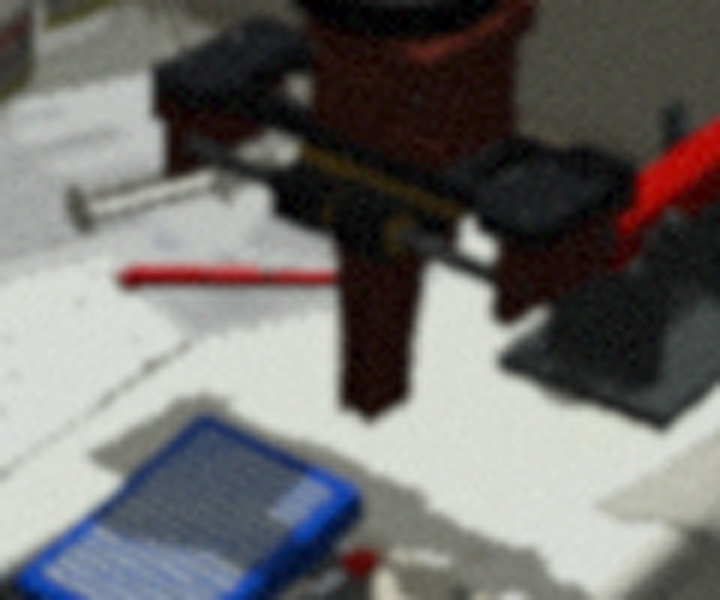

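```bash
python3 -m crank '[[[0,0,-7,0,0,0,0],[0,0,0,0,0,0,0]]]';python3 -m crank '[[[0,0,-3,0,0,0,0],[0,0,0,0,0,0,0]]]'; python3 -m crank '[[[0,0,-3,0,0,0,0],[0,0,0,0,0,0,0]]]'
```

```text
clock: 3.42
ee_pos: [0.5248, 0.0004, 0.0029]
eef_rot: [-0.476, -0.522, -0.477, 0.522]
contact_force: [-0.1, 0.0, 0.8]
finger_gap: 0.005
clock: 3.68
ee_pos: [0.5248, 0.0002, -0.0]
eef_rot: [-0.476, -0.522, -0.477, 0.522]
contact_force: [-0.2, 0.3, -0.5]
finger_gap: 0.003
clock: 3.92
ee_pos: [0.5247, 0.0, -0.0032]
eef_rot: [-0.476, -0.522, -0.477, 0.523]
contact_force: [-0.8, -0.5, -0.2]
finger_gap: 0.005
```

```bash
for i in 1; do python3 -m crank '[[[0,0,-5,0,0,0,0],[0,0,0,0,0,0,0]]]'; python3 -m crank '[[[0,0,-4,0,0,0,0],[0,0,0,0,0,0,0]]]'; done
```

```text
clock: 4.18
ee_pos: [0.5245, 0.0001, -0.0085]
eef_rot: [-0.476, -0.522, -0.477, 0.523]
contact_force: [-0.4, 0.0, -0.5]
finger_gap: 0.003
clock: 4.42
ee_pos: [0.5246, 0.0001, -0.0123]
eef_rot: [-0.476, -0.522, -0.477, 0.523]
contact_force: [-0.5, -0.4, 0.4]
finger_gap: 0.005
```

```bash
python3 -m crank '[[[0,0,-4,0,0,0,0],[0,0,0,0,0,0,0]]]'; python3 -m crank '[[[0,0,-3,0,0,0,0],[0,0,0,0,0,0,0]]]'; python3 - <<'E'
from h import *
b=snapshot("side"); cv2.imwrite("pics/side4.png",b); s=read_state();
print(s['ee_pos'],proj("side",s['ee_pos']),s['contact_force'])
cv2.imwrite('pics/c4.png',cv2.resize(b[200:280,310:400],None,fx=7,fy=7,interpolation=2))
E
```

```text
clock: 4.68
ee_pos: [0.5246, 0.0001, -0.0163]
eef_rot: [-0.476, -0.522, -0.477, 0.523]
contact_force: [-0.4, 0.5, 0.9]
finger_gap: 0.004
clock: 4.92
ee_pos: [0.5248, 0.0001, -0.0192]
eef_rot: [-0.476, -0.522, -0.477, 0.523]
contact_force: [-0.4, 0.2, -1.3]
finger_gap: 0.011
[ 5.24803445e-01  7.00827620e-05 -1.90283816e-02] [[351.28591277 268.22875494]] [-0.04010233  0.09175865  0.43794429]
```

View pics/c4.png

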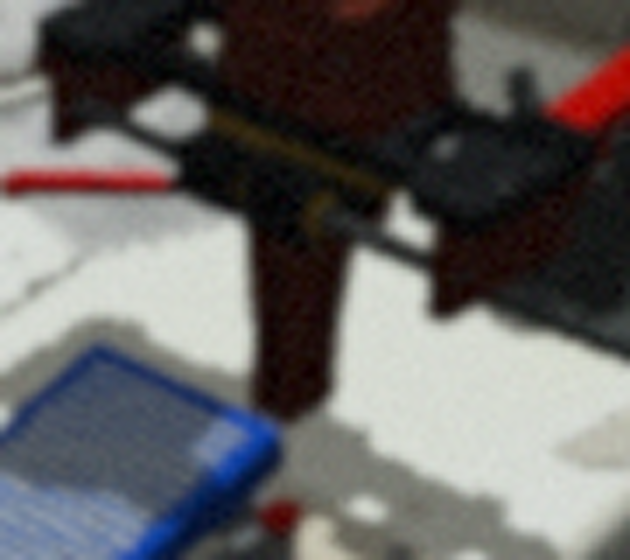

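```bash
python3 - <<'E'
from h import *
for px in[(352.1,257.5),(351.6,259.6)]:
  for z in (0,.003,.006): print(px,z,ray("side",px,z))
for px,ee in[((352.3,247.8),(.5247,.0005,.0102)),((347.9,235.7),(.526,.0195,.0489))]:
  r=least_squares(lambda dz:proj("side",np.array(ee)+[0,0,dz[0]])[0]-px,[.02]); print(r.x,r.fun)
E
python3 -m crank '[[[0,0,-3,0,0,0,0],[0,0,0,0,0,0,0]]]'
```

```text
(352.1, 257.5) 0 [ 0.53298791 -0.01398756  0.        ]
(352.1, 257.5) 0.003 [ 0.5305759  -0.01017203  0.003     ]
(352.1, 257.5) 0.006 [ 0.52816389 -0.0063565   0.006     ]
(351.6, 259.6) 0 [ 0.52902517 -0.00603866  0.        ]
(351.6, 259.6) 0.003 [ 0.52663023 -0.00225739  0.003     ]
(351.6, 259.6) 0.006 [0.5242353  0.00152388 0.006     ]
[0.02712821] [-0.02439802 -0.00125586]
[0.02909116] [-0.15469456 -0.00705473]
clock: 5.22
ee_pos: [0.5247, 0.0001, -0.0222]
eef_rot: [-0.476, -0.522, -0.477, 0.523]
contact_force: [-1.1, 0.1, 0.0]
finger_gap: 0.005
```

```bash
python3 -m crank '[[[0,0,-2,0,0,0,0],[0,0,0,0,0,0,0]]]';python3 -m crank '[[[0,0,-2,0,0,0,0],[0,0,0,0,0,0,0]]]'; python3 -m crank '[[[0,0,-1.5,0,0,0,0],[0,0,0,0,0,0,0]]]'
```

```text
clock: 5.48
ee_pos: [0.5248, 0.0001, -0.0241]
eef_rot: [-0.476, -0.522, -0.477, 0.523]
contact_force: [0.1, -0.1, 0.1]
finger_gap: 0.004
clock: 5.72
ee_pos: [0.5248, 0.0001, -0.0261]
eef_rot: [-0.476, -0.522, -0.477, 0.523]
contact_force: [-1.1, -0.7, 0.6]
finger_gap: 0.005
clock: 5.98
ee_pos: [0.5248, 0.0001, -0.0275]
eef_rot: [-0.476, -0.522, -0.477, 0.523]
contact_force: [-0.1, 0.3, 0.3]
finger_gap: 0.002
```

```bash
python3 -m crank '[[[0,0,-2,0,0,0,0],[0,0,0,0,0,0,0]]]';python3 -m crank '[[[0,0,-2,0,0,0,0],[0,0,0,0,0,0,0]]]'; python3 - <<'E'
from h import *
b=snapshot("side"); cv2.imwrite("pics/side5.png",b); s=read_state();
print(s['ee_pos'],proj("side",s['ee_pos']),s['contact_force'])
cv2.imwrite('pics/c5.png',cv2.resize(b[200:280,310:400],None,fx=7,fy=7,interpolation=2))
E
```

```text
clock: 6.22
ee_pos: [0.5248, 0.0001, -0.0296]
eef_rot: [-0.476, -0.522, -0.477, 0.523]
contact_force: [-0.2, -0.4, -0.2]
finger_gap: 0.004
clock: 6.48
ee_pos: [0.525, 0.0, -0.03]
eef_rot: [0.477, 0.523, 0.476, -0.522]
contact_force: [-4.6, 0.1, 7.7]
finger_gap: 0.004
[ 5.25046440e-01  6.05022761e-05 -2.99626570e-02] [[351.00188178 272.06005985]] [-4.02656007  0.69838937  7.30209096]
```

View pics/c5.png

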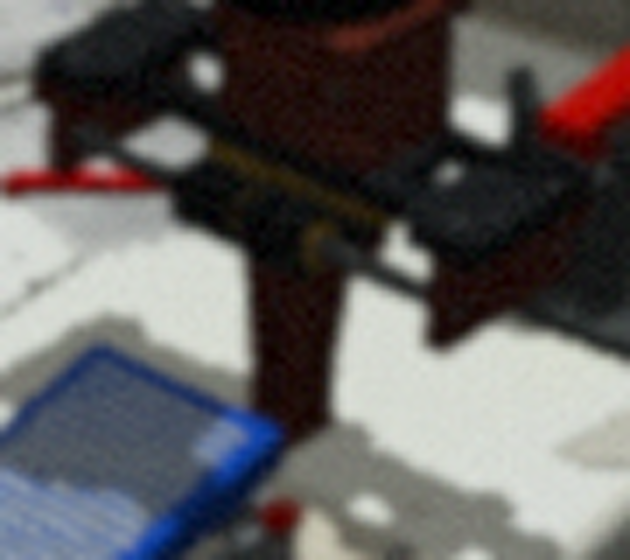

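```bash
python3 -m crank '[[[0,0,20,0,0,0,0],[0,0,21,0,0,0,0],[1,20,0,0,0,0,0],[1,20,0,0,0,0,0],[0,0,0,0,0,0,0]]]'; python3 -m crank '[[[1,8,0,0,0,0,0],[0,8,0,0,0,0,0],[1,8,0,0,0,0,0],[0,4,0,0,0,0,0],[0,0,0,0,0,0,0]]]'; python3 - <<'E'
from h import *
for n in("top","side"):
  b=snapshot(n); cv2.imwrite(f"pics/{n}6.png",b)
b=cv2.imread('pics/side6.png')
s=read_state();print(s['ee_pos'])
cv2.imwrite('pics/c6.png',cv2.resize(b[215:335,260:380],None,fx=5,fy=5,interpolation=2))
E
```

```text
clock: 7.15
ee_pos: [0.5269, 0.0409, 0.0096]
eef_rot: [0.477, 0.522, 0.477, -0.522]
contact_force: [0.3, 0.7, -0.3]
finger_gap: 0.004
clock: 7.78
ee_pos: [0.529, 0.0685, 0.0097]
eef_rot: [0.477, 0.522, 0.477, -0.522]
contact_force: [0.4, 0.1, 0.8]
finger_gap: 0.005
[0.52896187 0.0680925  0.00968565]
```

View pics/c6.png

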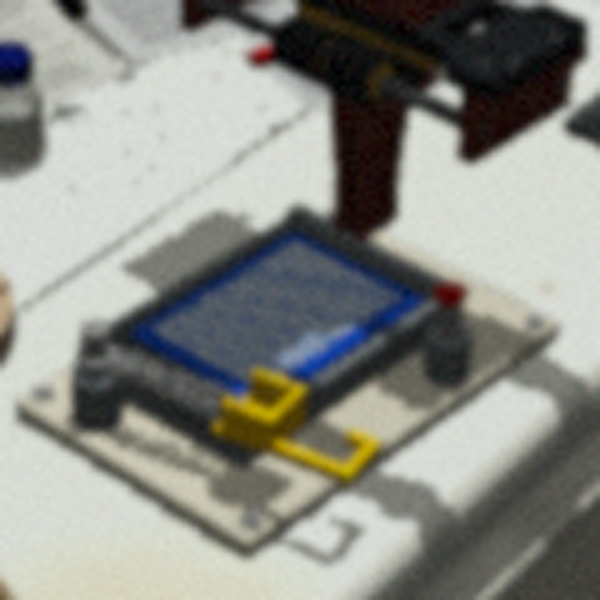

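```bash
python3 -m crank '[[[0,-3,30,0,0,0,0],[0,-37,40,0,0,1,0],[-6,-39,40,0,0,2,25],[-7,-39,0,0,0,2.1,50],[-7,-39,0,0,0,0,50],[-6,-39,0,0,0,0,50],[-5,-36,0,0,0,0,50],[0,0,0,0,0,0,50]]]'; python3 - <<'E'
from h import *
from scipy.spatial.transform import Rotation as R
for n in("top","side"):
  b=snapshot(n); cv2.imwrite(f"pics/{n}7.png",b)
s=read_state();print(s['ee_pos']);q=s['eef_rot'];print(R.from_quat(q[[1,2,3,0]]).as_matrix().round(3))
a=cv2.imread('pics/top7.png');cv2.imwrite('pics/c7t.png',cv2.resize(a[215:305,240:355],None,fx=6.5,fy=6.5,interpolation=2))
b=cv2.imread('pics/side7.png');cv2.imwrite('pics/c7s.png',cv2.resize(b[130:330,260:460],None,fx=4,fy=3,interpolation=2))
E
```

```text
clock: 8.88
ee_pos: [0.4973, -0.1661, 0.1195]
eef_rot: [-0.498, -0.502, -0.498, 0.502]
contact_force: [-0.2, 0.3, 0.1]
finger_gap: 0.567
[ 0.49787232 -0.16380989  0.11960318]
[[ 0.     1.    -0.004]
 [ 0.001 -0.004 -1.   ]
 [-1.     0.    -0.001]]
```

View pics/c7t.png

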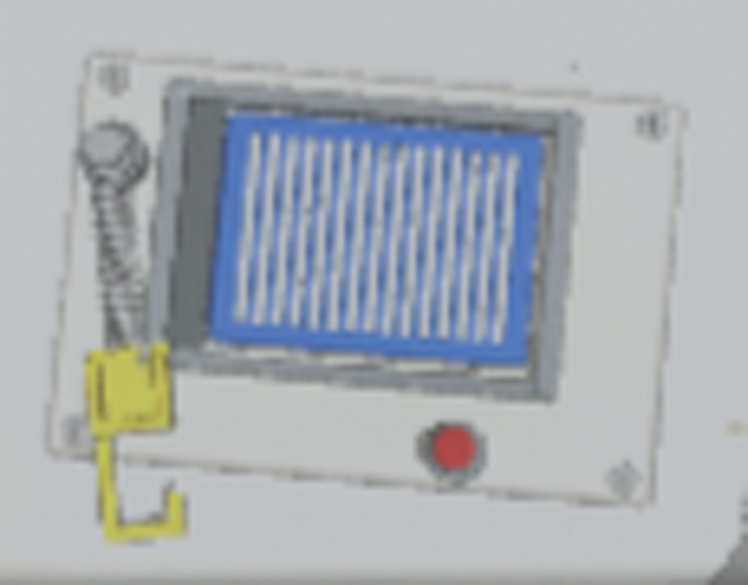

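View pics/c7s.png

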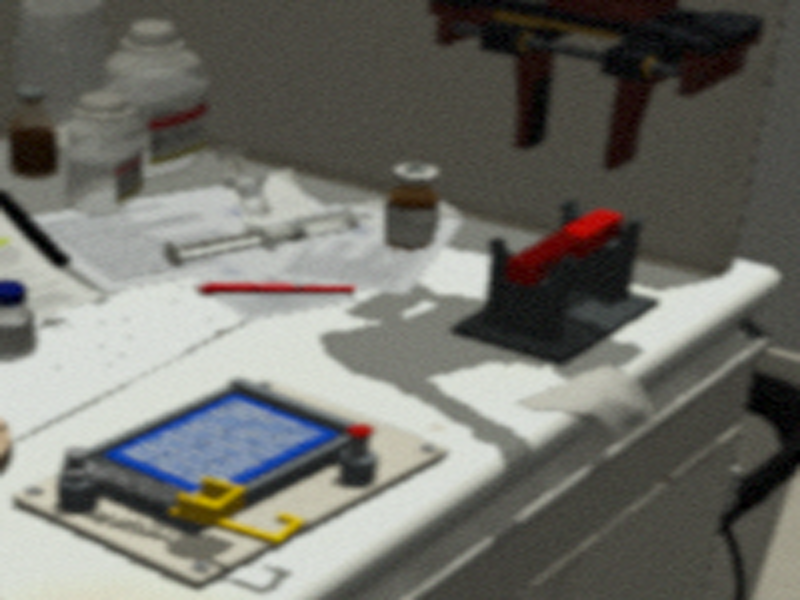

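```bash
python3 -m crank '[[[0,0,-30,0,0,0,50],[0,0,-30,0,0,0,50],[0,0,-20,0,0,0,50],[0,0,-19,0,0,0,50],[0,0,0,0,0,0,50]]]'; python3 - <<'E'
from h import *
b=snapshot("side"); cv2.imwrite("pics/side8.png",b); s=read_state();print(s['ee_pos'],s['contact_force'])
cv2.imwrite('pics/c8.png',cv2.resize(b[150:260,340:460],None,fx=5,fy=5,interpolation=2))
E
```

```text
clock: 9.6
ee_pos: [0.4971, -0.1632, 0.0191]
eef_rot: [-0.498, -0.5, -0.5, 0.501]
contact_force: [0.3, 0.6, -0.3]
finger_gap: 0.567
[ 0.49783148 -0.16363877  0.0204537 ] [0.55860427 0.36703456 0.81625465]
```

View pics/c8.png

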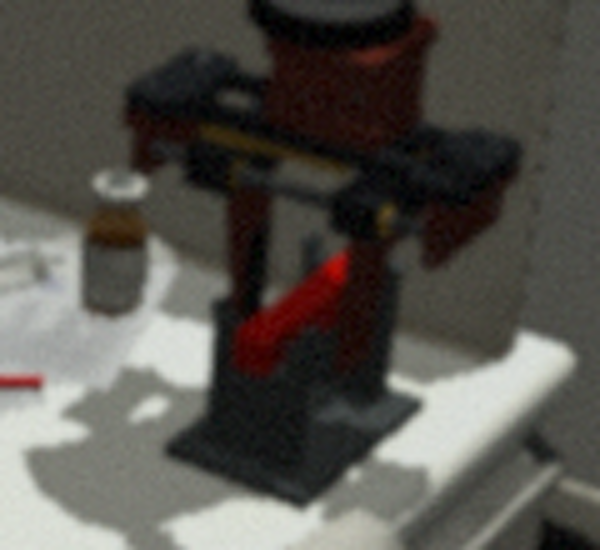

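```bash
python3 -m crank '[[[0,0,0,0,0,0,10],[0,0,0,0,0,0,5],[0,0,0,0,0,0,5],[0,0,0,0,0,0,5]]]'; python3 -c "
from workcell import *
s=read_state();print(s['ee_pos'],s['finger_gap']*87.8)"
```

```text
clock: 10.15
ee_pos: [0.498, -0.1641, 0.0212]
eef_rot: [-0.499, -0.501, -0.499, 0.501]
contact_force: [-1.8, -0.4, 2.8]
finger_gap: 0.223
[ 0.49797272 -0.16411796  0.02115065] 19.604881215341813
```

```bash
python3 -m crank '[[[0,0,25,0,0,0,5],[0,0,35,0,0,0,5],[0,0,40,0,0,0,5],[-1,40,10,0,0,0,5],[-2,46,0,0,0,0,5],[-2,46,0,0,0,0,5],[-2,46,0,0,0,0,5],[-2,46,0,0,0,0,5],[-2,46,0,0,0,0,5],[-2,46,-10,0,0,0,5],[-1,40,-15,0,0,0,5],[0,13,-5,0,0,0,5],[0,0,0,0,0,0,5]]]'; python3 - <<'E'
from h import *
for n in("top","side"):
  b=snapshot(n); cv2.imwrite(f"pics/{n}9.png",b)
s=read_state();print(s['ee_pos'],s['eef_rot'],s['finger_gap']*87.8)
b=cv2.imread('pics/side9.png');cv2.imwrite('pics/c9s.png',cv2.resize(b[200:330,260:390],None,fx=6,fy=4.6,interpolation=2))
pt=s['ee_pos']+[0,0,.030+.019-.061]
print(proj("side",pt))
E
```

```text
clock: 11.78
ee_pos: [0.4836, 0.2051, 0.1]
eef_rot: [-0.499, -0.5, -0.5, 0.501]
contact_force: [-0.3, -0.5, -0.5]
finger_gap: 0.222
[0.48433155 0.20411702 0.10108885] [ 0.49932137  0.50096633  0.49882649 -0.50088226] 19.513198755535925
[[311.45706298 277.45198804]]
```

View pics/side9.png

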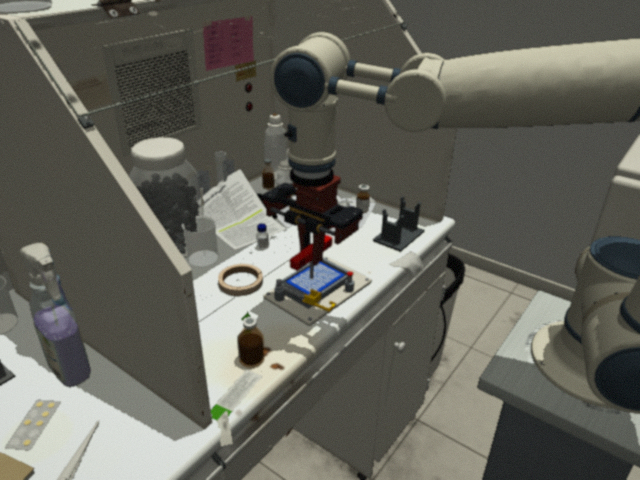

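View pics/c9s.png

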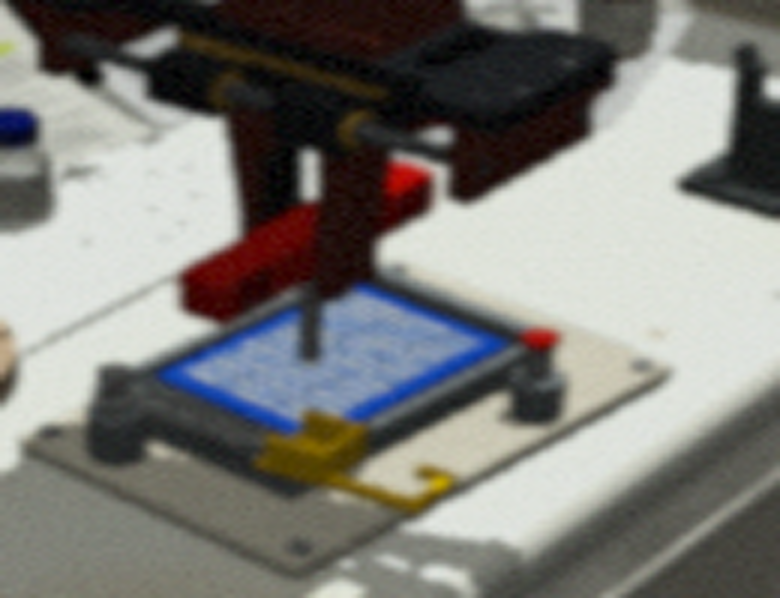

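View pics/top9.png

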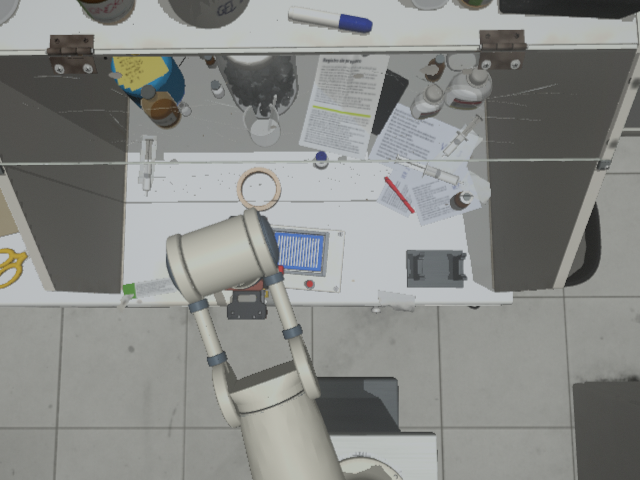

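```bash
python3 - <<'E'
from ov import *
p=(.5336,.1304,-.0905)
b=cv2.imread('pics/side9.png')
c=cv2.resize(b[260:320,290:350],None,fx=10,fy=10,interpolation=2)
piv,post,pts,an=model(p,.76); d=np.array([np.cos(an),np.sin(an)]);n=np.array([-d[1],d[0]])
print(piv,an)
for r in(.068,.088):
  for l in(-.009,.009):
    P=np.r_[piv[:2]+d*r+n*l,.055]; q=(proj("side",P)[0]-(290,260)+.5)*10; cv2.circle(c,tuple(int(v) for v in q),4,(0,0,255),-1)
for z in(.041,.055):
    P=np.r_[piv[:2]+d*.078,z]; q=(proj("side",P)[0]-(290,260)+.5)*10; cv2.circle(c,tuple(int(v) for v in q),4,(0,255,0),-1)
    q=(proj("side",[.4843,.2041,z])[0]-(290,260)+.5)*10; cv2.circle(c,tuple(int(v) for v in q),4,(255,0,255),-1)
for k in("bight","eb1","eb2"):
    q=(proj("side",pts[k])[0]-(290,260)+.5)*10; cv2.circle(c,tuple(int(v) for v in q),4,(255,255,0),-1)
cv2.imwrite('pics/c9o.png',c)
E
```

```text
[0.56120016 0.21324462 0.042     ] -3.0431206146254866
```

View pics/c9o.png

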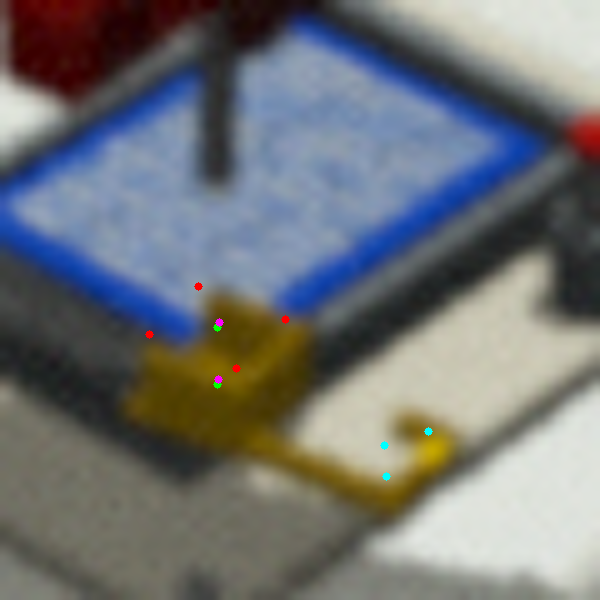

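```bash
python3 -m crank '[[[0,1.5,-15,0,0,0,5],[0,0,-15,0,0,0,5],[0,0,-7,0,0,0,5],[0,0,-7,0,0,0,5],[0,0,0,0,0,0,5]]]'; python3 - <<'E'
from h import *
b=snapshot("side"); cv2.imwrite("pics/side10.png",b)
s=read_state();print(s['ee_pos'],s['contact_force'])
c=cv2.resize(b[240:320,270:370],None,fx=7,fy=7,interpolation=2)
cv2.imwrite('pics/c10.png',c)
E
```

```text
clock: 12.5
ee_pos: [0.4836, 0.2064, 0.0559]
eef_rot: [-0.499, -0.5, -0.499, 0.501]
contact_force: [-1.3, 1.4, -1.7]
finger_gap: 0.227
[0.4838822  0.20654806 0.05655146] [ 0.52501331  0.26532305 -0.85851318]
```

View pics/c10.png

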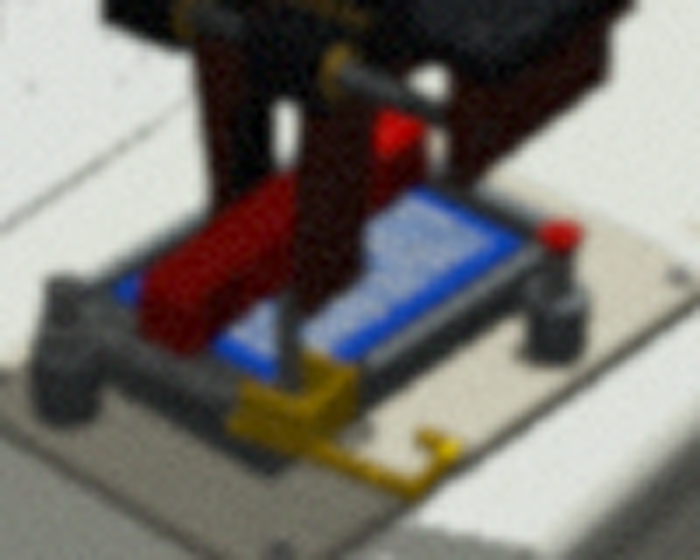

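```bash
python3 - <<'E'
import numpy as np
piv=np.array([561.2,213.2]); L=-2.283
W=[(-3.04,80.5)]+[(a,82) for a in np.linspace(-2.98,L-.35,6)]
W+=[(L-.35,r) for r in(92,102,112,120,126,130)]
W+=[(L-.35+k,131) for k in(.06,.12,.18,.24,.28)]
cur=np.array([484,206.5])
for a,r in W:
    P=piv+r*np.array([np.cos(a),np.sin(a)]); d=(P-cur).round(1); cur=cur+d; print(round(a-L,3),r,d,cur.round(1))
E
```

```text
-0.757 80.5 [-2.9 -1.5] [481.1 205. ]
-0.697 82 [-0.8 -5. ] [480.3 200. ]
-0.628 82 [ 1.1 -5.6] [481.4 194.4]
-0.558 82 [ 1.5 -5.5] [482.9 188.9]
-0.489 82 [ 1.8 -5.3] [484.7 183.6]
-0.419 82 [ 2.3 -5.3] [487.  178.3]
-0.35 82 [ 2.6 -5. ] [489.6 173.3]
-0.35 92 [-8.8 -4.9] [480.8 168.4]
-0.35 102 [-8.7 -4.9] [472.1 163.5]
-0.35 112 [-8.7 -4.8] [463.4 158.7]
-0.35 120 [-7.  -3.9] [456.4 154.8]
-0.35 126 [-5.3 -3. ] [451.1 151.8]
-0.35 130 [-3.4 -1.9] [447.7 149.9]
-0.29 131 [ 3.1 -7.2] [450.8 142.7]
-0.23 131 [ 4.4 -6.5] [455.2 136.2]
-0.17 131 [ 4.8 -6.2] [460. 130.]
-0.11 131 [ 5.2 -6. ] [465.2 124. ]
-0.07 131 [ 3.7 -3.7] [468.9 120.3]
```

```bash
python3 -m crank '[[[-2.9,-1.5,0,0,0,0,5],[-0.8,-5,0,0,0,0,5],[1.1,-5.6,0,0,0,0,5],[1.5,-5.5,0,0,0,0,5],[1.8,-5.3,0,0,0,0,5],[2.3,-5.3,0,0,0,0,5],[2.6,-5,0,0,0,0,5],[0,0,0,0,0,0,5]]]'; python3 - <<'E'
from h import *
b=snapshot("side"); cv2.imwrite("pics/side11.png",b)
s=read_state();print(s['ee_pos'],s['contact_force'])
c=cv2.resize(b[240:320,270:370],None,fx=7,fy=7,interpolation=2)
cv2.imwrite('pics/c11.png',c)
E
```

```text
clock: 13.55
ee_pos: [0.4897, 0.1729, 0.0566]
eef_rot: [-0.499, -0.501, -0.499, 0.501]
contact_force: [-0.0, -0.2, -0.0]
finger_gap: 0.227
[0.48960892 0.17317096 0.05657043] [ 0.99937577  0.09134599 -1.29582116]
```

View pics/c11.png

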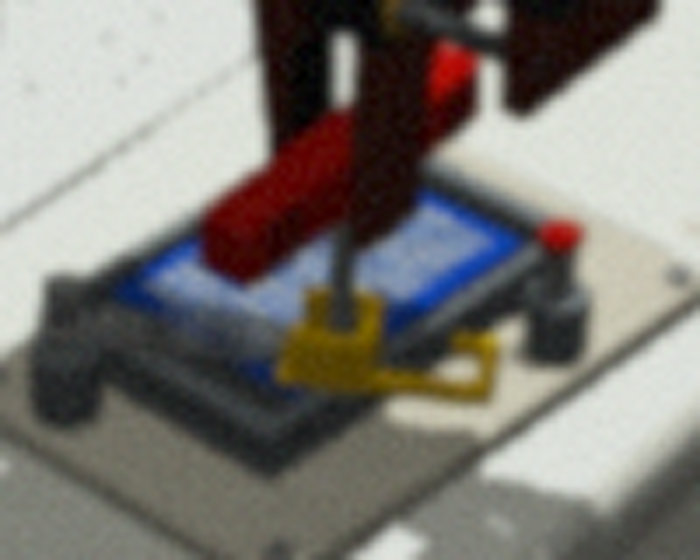

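```bash
python3 -m crank '[[[-8.8,-4.9,0,0,0,0,5],[-8.7,-4.9,0,0,0,0,5],[-8.7,-4.8,0,0,0,0,5],[-7,-3.9,0,0,0,0,5],[-5.3,-3,0,0,0,0,5],[-3.4,-1.9,0,0,0,0,5],[0,0,0,0,0,0,5]]]'; python3 - <<'E'
from h import *
b=snapshot("side"); cv2.imwrite("pics/side12.png",b)
s=read_state();print(s['ee_pos'],s['contact_force'],np.hypot(*(s['ee_pos'][:2]-[.5612,.2132])))
c=cv2.resize(b[240:320,270:370],None,fx=7,fy=7,interpolation=2)
cv2.imwrite('pics/c12.png',c)
t=snapshot("top"); cv2.imwrite("pics/top12.png",t);cv2.imwrite('pics/c12t.png',cv2.resize(t[215:305,240:355],None,fx=6.5,fy=6.5,interpolation=2))
E
```

```text
clock: 14.48
ee_pos: [0.4478, 0.15, 0.0568]
eef_rot: [0.499, 0.501, 0.499, -0.5]
contact_force: [4.1, 2.2, -2.7]
finger_gap: 0.223
[0.44786117 0.15003969 0.05679723] [ 4.56493523  2.5119626  -2.3808495 ] 0.1297494275559612
```

View pics/c12.png

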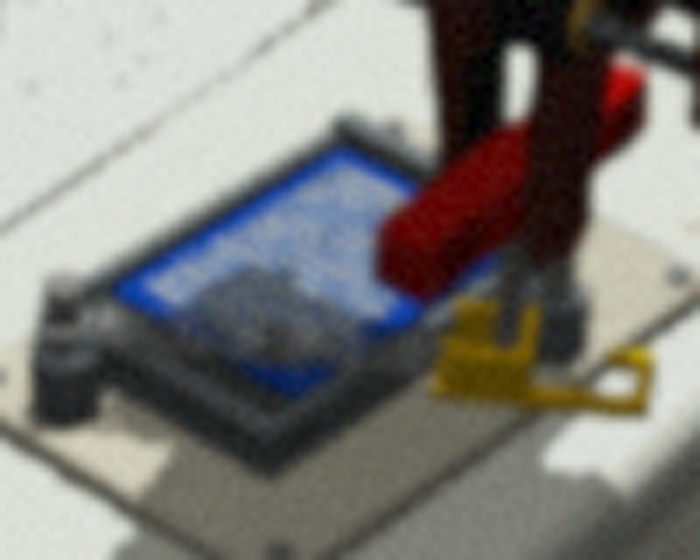

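View pics/c12t.png

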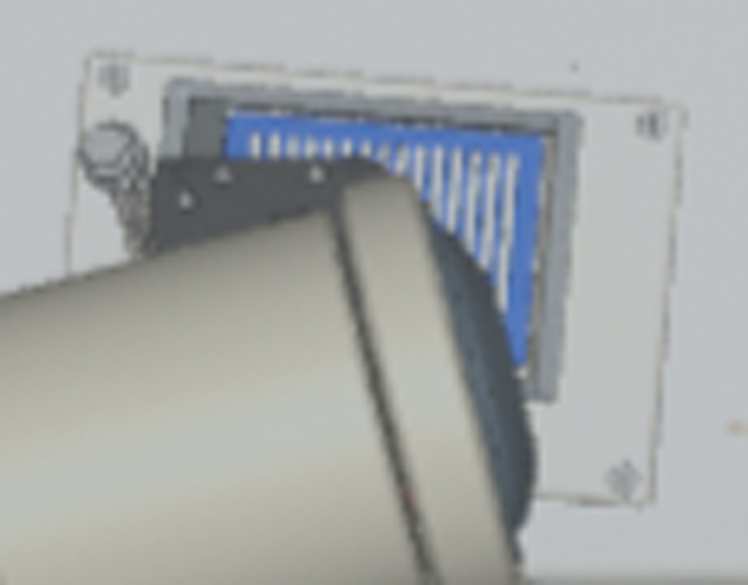

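```bash
python3 -m crank '[[[3.1,-7.2,0,0,0,0,5],[4.4,-6.5,0,0,0,0,5],[4.8,-6.2,0,0,0,0,5],[5.2,-6,0,0,0,0,5],[3.7,-3.7,0,0,0,0,5],[0,0,0,0,0,0,5]]]'; python3 - <<'E'
from h import *
b=snapshot("side"); cv2.imwrite("pics/side13.png",b)
s=read_state();print(s['ee_pos'],s['contact_force'],np.hypot(*(s['ee_pos'][:2]-[.5612,.2132])))
c=cv2.resize(b[240:320,290:390],None,fx=7,fy=7,interpolation=2)
cv2.imwrite('pics/c13.png',c)
piv=np.array([561.2,213.2]); L=-2.283; cur=s['ee_pos'][:2]*1e3
for a in(-.04,-.02,0,.02,.04,.06):
    P=piv+131*np.array([np.cos(a+L),np.sin(a+L)]); d=(P-cur).round(1); cur=cur+d; print(a,d)
E
```

```text
clock: 15.32
ee_pos: [0.4691, 0.1205, 0.0566]
eef_rot: [0.499, 0.501, 0.5, -0.501]
contact_force: [3.5, 3.8, -1.7]
finger_gap: 0.226
[0.46901529 0.12061139 0.05658741] [ 3.79425359  3.86313338 -1.83522019] 0.1306547784664146
-0.04 [ 2.7 -3.1]
-0.02 [ 1.9 -1.7]
0 [ 2.  -1.8]
0.02 [ 2.  -1.7]
0.04 [ 2.  -1.6]
0.06 [ 2.1 -1.6]
```

View pics/c13.png

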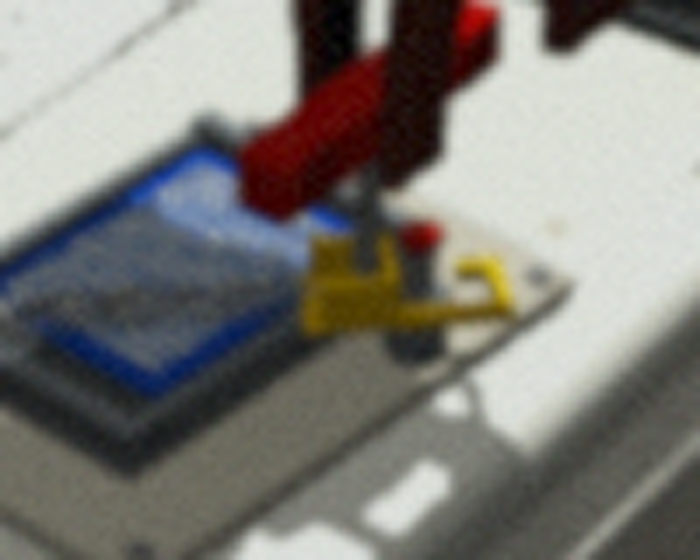

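```bash
python3 -m crank '[[[2.7,-3.1,0,0,0,0,5],[0,0,0,0,0,0,5]]]';python3 -m crank '[[[1.9,-1.7,0,0,0,0,5],[0,0,0,0,0,0,5]]]'; python3 -m crank '[[[2,-1.8,0,0,0,0,5],[0,0,0,0,0,0,5]]]'; python3 - <<'E'
from h import *
b=snapshot("side"); cv2.imwrite("pics/side14.png",b)
s=read_state();print(s['ee_pos'],s['contact_force'],np.hypot(*(s['ee_pos'][:2]-[.5612,.2132])))
c=cv2.resize(b[240:320,290:390],None,fx=7,fy=7,interpolation=2)
cv2.imwrite('pics/c14.png',c)
E
```

```text
clock: 15.62
ee_pos: [0.4717, 0.1176, 0.0566]
eef_rot: [0.499, 0.501, 0.5, -0.501]
contact_force: [3.9, 3.5, -1.8]
finger_gap: 0.224
clock: 15.88
ee_pos: [0.4735, 0.116, 0.0566]
eef_rot: [0.499, 0.501, 0.5, -0.501]
contact_force: [2.9, 4.6, -2.1]
finger_gap: 0.226
clock: 16.12
ee_pos: [0.4755, 0.1142, 0.0566]
eef_rot: [0.499, 0.501, 0.5, -0.501]
contact_force: [2.8, 3.4, -1.2]
finger_gap: 0.223
[0.47542789 0.1142763  0.05656273] [ 3.66633172  4.10693372 -1.27503447] 0.13093033432843068
```

View pics/c14.png

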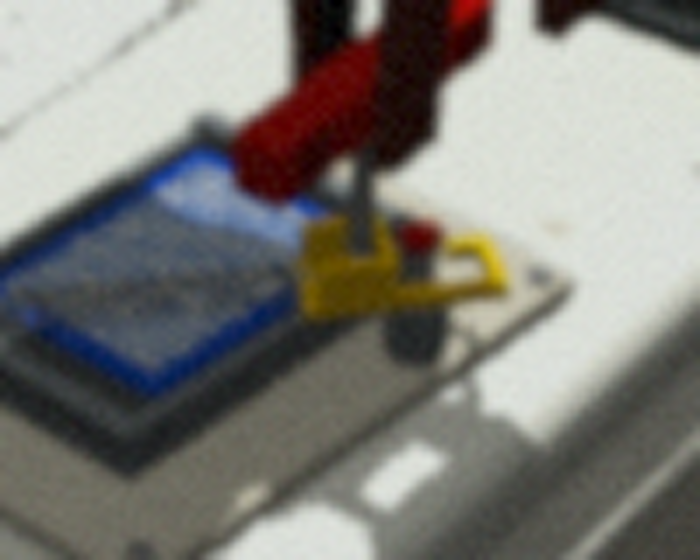

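```bash
python3 -m crank '[[[2,-1.7,0,0,0,0,5],[0,0,0,0,0,0,5]]]';python3 -m crank '[[[2,-1.6,0,0,0,0,5],[0,0,0,0,0,0,5]]]'; python3 - <<'E'
from h import *
b=snapshot("side"); cv2.imwrite("pics/side15.png",b)
s=read_state();print(s['ee_pos'],s['contact_force'],np.hypot(*(s['ee_pos'][:2]-[.5612,.2132])))
print((proj("side",[.4647,.1015,.042])[0]-(290,240))*7,(proj("side",[.4647,.1015,.054])[0]-(290,240))*7)
c=cv2.resize(b[240:320,290:390],None,fx=7,fy=7,interpolation=2)
cv2.imwrite('pics/c15.png',c)
E
```

```text
clock: 16.42
ee_pos: [0.4774, 0.1126, 0.0566]
eef_rot: [0.499, 0.501, 0.5, -0.501]
contact_force: [3.6, 3.8, -2.2]
finger_gap: 0.224
clock: 16.68
ee_pos: [0.4794, 0.111, 0.0565]
eef_rot: [0.499, 0.501, 0.5, -0.501]
contact_force: [2.6, 4.9, -0.6]
finger_gap: 0.221
[0.47936336 0.11104576 0.0565268 ] [ 4.09778093  5.08541874 -1.45551731] 0.13089203431435648
[414.29826224 254.56286279] [415.94570335 221.30777562]
```

View pics/c15.png

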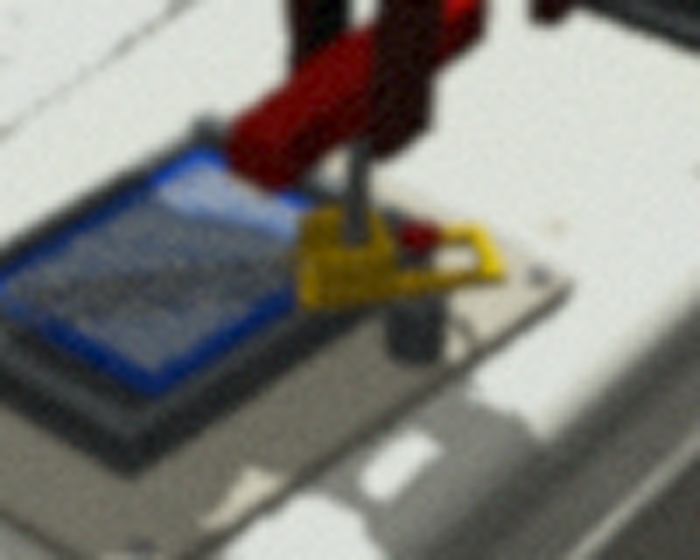

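```bash
python3 -m crank '[[[2.1,-1.6,0,0,0,0,5],[0,0,0,0,0,0,5]]]';python3 -m crank '[[[2.1,-1.5,0,0,0,0,5],[0,0,0,0,0,0,5]]]'; python3 - <<'E'
from h import *
b=snapshot("side"); cv2.imwrite("pics/side16.png",b)
s=read_state();print(s['ee_pos'],s['contact_force'],np.hypot(*(s['ee_pos'][:2]-[.5612,.2132])))
c=cv2.resize(b[250:310,320:380],None,fx=10,fy=10,interpolation=2)
cv2.imwrite('pics/c16.png',c)
E
```

```text
clock: 16.98
ee_pos: [0.48, 0.1102, 0.0564]
eef_rot: [0.498, 0.5, 0.501, -0.501]
contact_force: [-1.6, 5.7, 0.9]
finger_gap: 0.224
clock: 17.23
ee_pos: [0.481, 0.1086, 0.0559]
eef_rot: [0.497, 0.499, 0.502, -0.502]
contact_force: [-4.4, 6.6, 1.1]
finger_gap: 0.228
[0.4809808  0.10855347 0.05588862] [-4.8220392   5.9663793   0.25502723] 0.13185604230710513
```

View pics/c16.png

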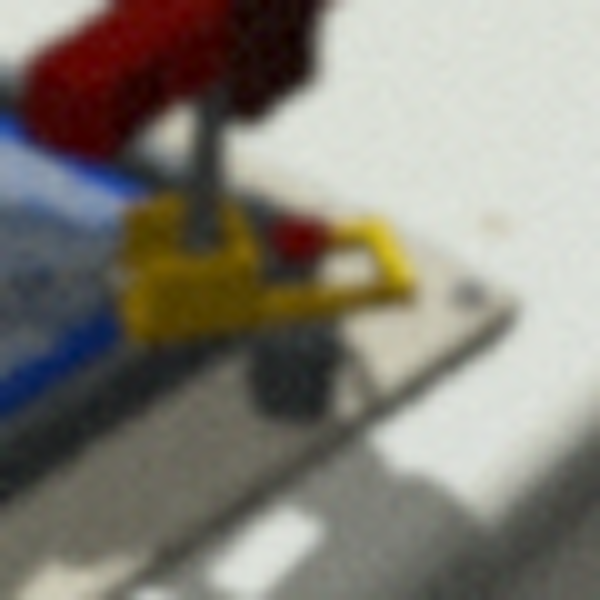

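```bash
python3 -m crank '[[[2.2,4.6,0,0,0,0,5],[3.3,3.8,0,0,0,0,5],[3.3,3.8,0,0,0,0,5],[3.3,3.8,0,0,0,0,5],[2,2.3,0,0,0,0,5],[0,0,0,0,0,0,5]]]'; python3 - <<'E'
from h import *
b=snapshot("side"); cv2.imwrite("pics/side17.png",b)
s=read_state();print(s['ee_pos'],s['contact_force'],np.hypot(*(s['ee_pos'][:2]-[.5612,.2132])),np.arctan2(*(s['ee_pos'][:2]-[.5612,.2132])[::-1])+2.283)
c=cv2.resize(b[250:310,320:380],None,fx=10,fy=10,interpolation=2)
cv2.imwrite('pics/c17.png',c)
E
```

```text
clock: 18.02
ee_pos: [0.4948, 0.1256, 0.0551]
eef_rot: [-0.498, -0.498, -0.501, 0.503]
contact_force: [-6.2, 1.8, -0.3]
finger_gap: 0.226
[0.49479449 0.12560099 0.05501647] [-6.00595575  3.03521748 -1.29313472] 0.10992396873088119 0.06356257759667328
```

View pics/c17.png

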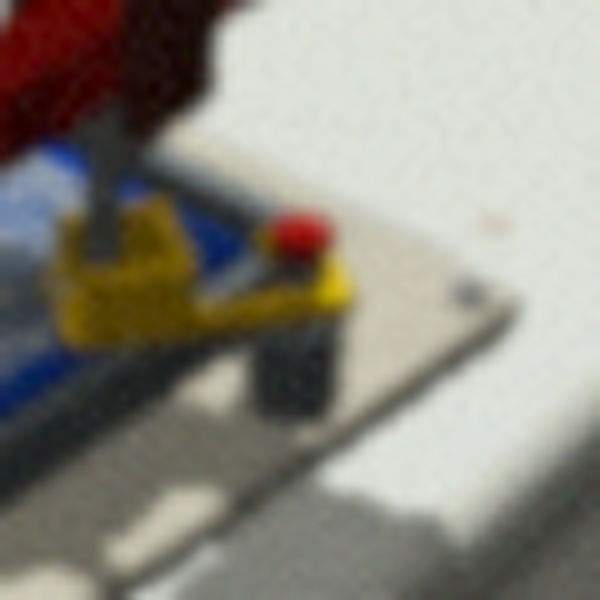

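```bash
python3 -m crank '[[[-1.9,1.7,0,0,0,0,5],[-1.9,1.7,0,0,0,0,5],[0,0,0,0,0,0,5],[0,0,0,0,0,0,5]]]'; python3 - <<'E'
from h import *
b=snapshot("side"); cv2.imwrite("pics/side18.png",b)
s=read_state();print(s['ee_pos'],s['contact_force'],np.hypot(*(s['ee_pos'][:2]-[.5612,.2132])),np.arctan2(*(s['ee_pos'][:2]-[.5612,.2132])[::-1])+2.283)
c=cv2.resize(b[250:310,320:380],None,fx=10,fy=10,interpolation=2)
cv2.imwrite('pics/c18.png',c)
E
```

```text
clock: 18.58
ee_pos: [0.4941, 0.1289, 0.0569]
eef_rot: [0.499, 0.501, 0.499, -0.501]
contact_force: [-0.5, -0.0, -1.8]
finger_gap: 0.225
[0.49409335 0.1289174  0.05679592] [ 0.22546226 -0.08270119 -2.14847526] 0.10773513325984199 0.039777991751276165
```

View pics/c18.png

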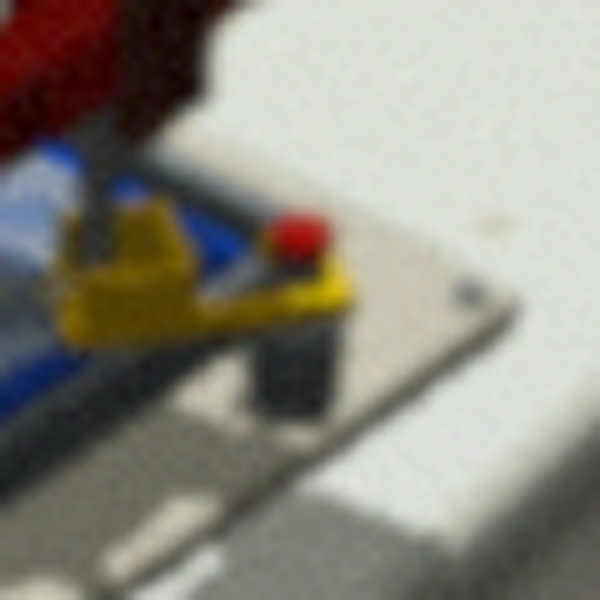

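```bash
python3 -m crank '[[[-1,1,6,0,0,0,5],[0,0,10,0,0,0,5],[0,0,20,0,0,0,5],[0,0,30,0,0,0,5],[0,0,0,0,0,0,5]]]'; python3 - <<'E'
from h import *
b=snapshot("side"); cv2.imwrite("pics/side19.png",b)
s=read_state();print(s['ee_pos'],s['contact_force'])
c=cv2.resize(b[210:310,280:380],None,fx=6,fy=6,interpolation=2)
cv2.imwrite('pics/c19.png',c)
print((proj("side",s['ee_pos']+[0,0,-.012])[0]-(280,210))*6)
E
```

```text
clock: 19.25
ee_pos: [0.4948, 0.1304, 0.1268]
eef_rot: [0.501, 0.503, 0.498, -0.499]
contact_force: [-0.5, 0.5, -2.7]
finger_gap: 0.222
[0.4939648  0.13025881 0.12460543] [-0.63240306  0.26638789 -1.87436356]
[301.85694786 233.37463153]
```

View pics/c19.png

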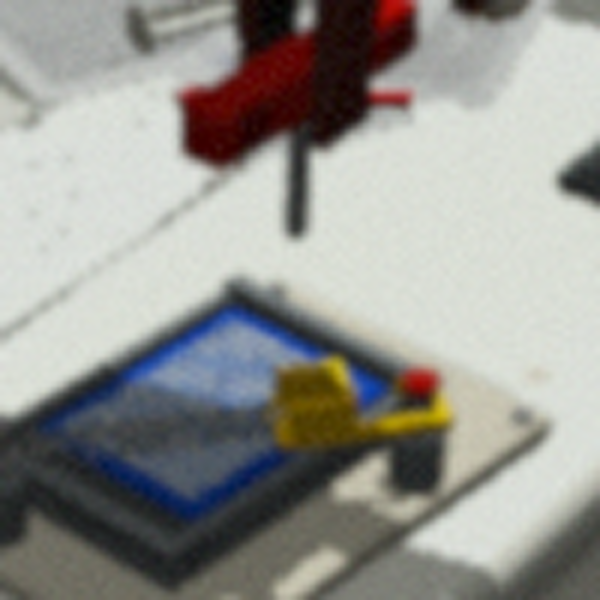

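```bash
python3 -m crank '[[[0,-20,0,0,0,0,5],[1,-46,0,0,0,0,5],[1,-46,0,0,0,0,5],[1,-46,0,0,0,0,5],[1,-46,0,0,0,0,5],[0,-45,0,0,0,0,5],[0,-35,0,0,0,0,5],[0,-10,0,0,0,0,5],[0,0,0,0,0,0,5],[0,0,0,0,0,0,5]]]'; python3 - <<'E'
from h import *
from scipy.spatial.transform import Rotation as R
b=snapshot("side"); cv2.imwrite("pics/side20.png",b)
s=read_state();print(s['ee_pos'],s['contact_force']);q=s['eef_rot'];print(R.from_quat(q[[1,2,3,0]]).as_matrix().round(3))
c=cv2.resize(b[140:260,350:450],None,fx=6,fy=5,interpolation=2)
cv2.imwrite('pics/c20.png',c)
t=snapshot("top"); cv2.imwrite("pics/top20.png",t);cv2.imwrite('pics/c20t.png',cv2.resize(t[215:305,240:355],None,fx=6.5,fy=6.5,interpolation=2))
E
```

```text
clock: 20.55
ee_pos: [0.497, -0.1627, 0.1223]
eef_rot: [0.499, 0.5, 0.5, -0.5]
contact_force: [-0.6, -0.7, -1.3]
finger_gap: 0.226
[ 0.497057   -0.16271481  0.12254069] [-0.37039956  0.06320095 -0.99516272]
[[-0.     1.    -0.001]
 [ 0.    -0.001 -1.   ]
 [-1.    -0.    -0.   ]]
```

View pics/c20.png

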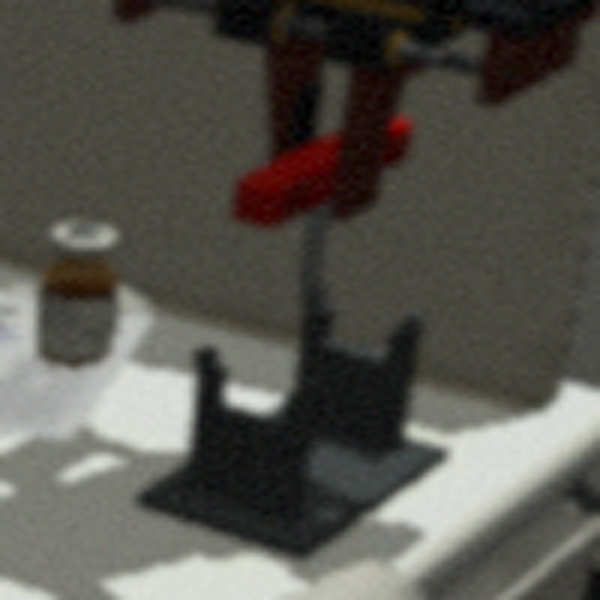

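View pics/c20t.png

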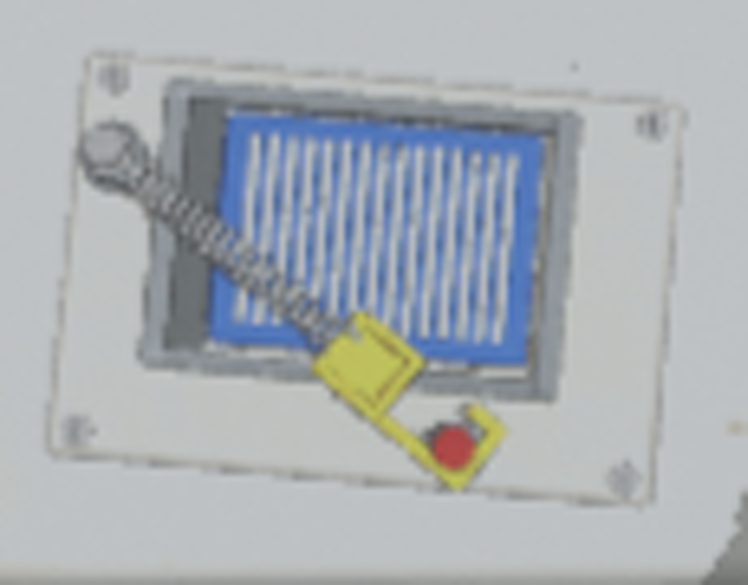

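```bash
python3 -m crank '[[[1,-1.3,-30,0,0,0,5],[0,0,-30,0,0,0,5],[0,0,-20,0,0,0,5],[0,0,-12,0,0,0,5],[0,0,-5,0,0,0,5],[0,0,-3,0,0,0,5],[0,0,0,0,0,0,5],[0,0,0,0,0,0,5]]]'
```

```text
clock: 21.65
ee_pos: [0.4983, -0.1654, 0.0234]
eef_rot: [0.5, 0.501, 0.499, -0.501]
contact_force: [-0.3, 0.4, -0.5]
finger_gap: 0.226
```

```bash
python3 -m crank '[[[0,0,-2,0,0,0,5],[0,0,0,0,0,0,5],[0,0,0,0,0,0,25],[0,0,0,0,0,0,35],[0,0,0,0,0,0,50],[0,0,0,0,0,0,50]]]'; python3 - <<'E'
from h import *
b=snapshot("side"); cv2.imwrite("pics/side21.png",b)
s=read_state();print(s['ee_pos'],s['contact_force'],s['finger_gap']*87.8)
c=cv2.resize(b[140:260,350:450],None,fx=6,fy=5,interpolation=2)
cv2.imwrite('pics/c21.png',c)
E
```

```text
clock: 22.4
ee_pos: [0.4978, -0.1652, 0.0204]
eef_rot: [-0.499, -0.501, -0.499, 0.501]
contact_force: [0.1, 0.0, 0.2]
finger_gap: 0.559
[ 0.4978791  -0.1652373   0.02049391] [-0.45072351  0.2795923   1.01675525] 49.367845315129244
```

View pics/c21.png

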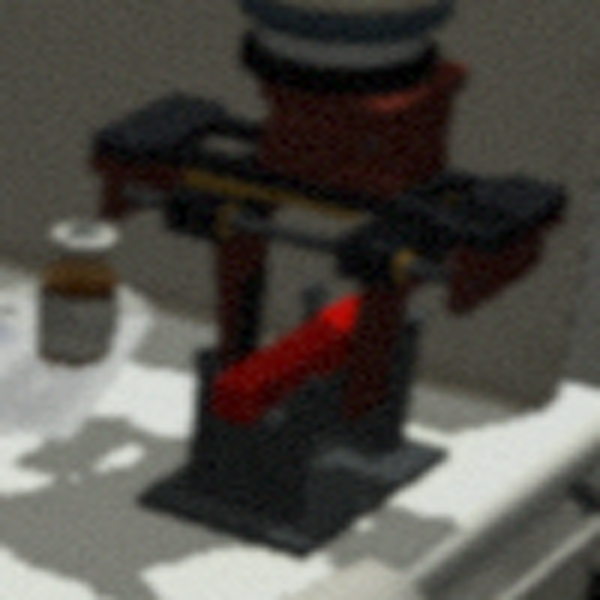

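Bar rests in the forks, fingers clear. Retreat up and back towards the robot, then check.

```bash
python3 -m crank '[[[0,0,20,0,0,0,50],[0,0,40,0,0,0,50],[0,0,50,0,0,0,50],[-30,10,20,0,0,0,50],[-40,10,0,0,0,0,50],[-40,0,0,0,0,0,50],[-30,0,0,0,0,0,50],[0,0,0,0,0,0,50],[0,0,0,0,0,0,50]]]'; python3 - <<'E'
from h import *
for n in("top","side"):
  b=snapshot(n); cv2.imwrite(f"pics/{n}22.png",b)
s=read_state();print(s['ee_pos'],s['clock'])
t=cv2.imread('pics/top22.png');cv2.imwrite('pics/c22t.png',cv2.resize(t[190:310,160:480],None,fx=2.5,fy=2.5,interpolation=2))
b=cv2.imread('pics/side22.png');cv2.imwrite('pics/c22s.png',cv2.resize(b[180:330,260:450],None,fx=4.2,fy=4,interpolation=2))
E
```

```text
clock: 23.58
ee_pos: [0.3587, -0.1454, 0.1516]
eef_rot: [0.5, 0.501, 0.499, -0.5]
contact_force: [-0.4, -0.7, -0.1]
finger_gap: 0.573
[ 0.35863488 -0.14523101  0.1509023 ] 23.675
```

View pics/c22t.png

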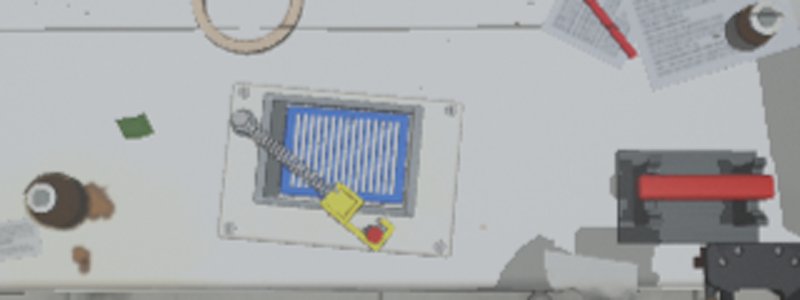

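View pics/c22s.png

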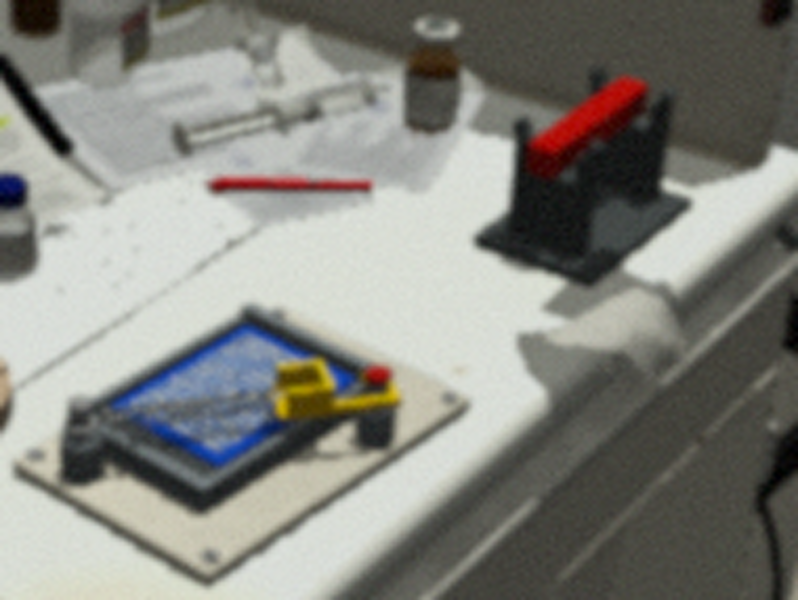

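```bash
python3 -c "
from workcell import *
print(finish_job())"
```

```text
the job is handed in; nothing more can be done
None
```

The job is done and handed in at about 24 s, with no verdict reported. All the steps were completed:
- **Cassette:** I pushed it with the shut fingertips until its free end dropped into the bay.
- **Spring:** I used the puller to swing it across and stretch it. The force was about 5.2 N, which matches 46 mm of stretch. I then caught the hook on the post and withdrew the prong.
- **Puller:** I hung it back across the two forks of its rack.

**Last checks:** the final top and side pictures show:
- the cassette flat in the bay, with its edge against the dark lip;
- the hook round the red-capped post, with the shank against it;
- the puller bar level on both forks, within about 1 mm of where it started;
- the bottles and tape roll where they were, by eye;
- the arm clear of everything.

**One disagreement:** the reported TCP height was about 30 mm too low. The side camera showed the fingertips higher than reported, and a light touch on the bench (about 8 N) came at a reading of -30 mm. I added 30 mm to every height after that, and the prong tip then matched its predicted position to about 1 pixel. The two cameras also differed by 2 to 6 mm in the level plane; I used the top camera's positions.

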